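Park the index plunger and open the sliding nest

ROBOT

A 7-joint arm with a two-finger parallel gripper is mounted at the origin on a cart in front of the work surface, level with it; the furniture and walls round the work are solid. World frame = base frame: x ahead of the robot, y to its left, z up, the work surface at z = 0. Lengths are in m, angles in rad, forces in N, time in s.
With the tool pointing down it reaches from about 0.375 to 0.925 m from the base axis. Payload 3.1 kg.
Tool frame: the origin (TCP) lies midway between the tips of the shut fingers; the grasp point (between the pads) lies 19 mm behind it; y points along the fingers, x is the direction in which the jaws open and shut, and the axes are right-handed (so a half turn about y gives the same grasp; the last joint's range is limited). The gripper opens to 85 mm and grips with 20 to 120 N. Pads are 22 mm wide; open, the fingers measure 114 mm over their backs; the gripper's body (76 mm by 85 mm) begins 54 mm behind the grasp point. The pads swing forward as they close: fully open they stand 13 mm farther back than shut.
Start: joints at [1.027, 0.383, 0.044, 1.598, -0.018, 1.161, -0.05], TCP at [0.28, -0.586, 0.205] pointing down, gripper open.
Joint ranges: [-2.61, 2.61], [-0.41, 2.15], [-1.48, 1.57], [0, 2.5], [-1.57, 4.71], [0.05, 1.97], [-2.85, 2.85]. Speed limits (rad/s): [2.79, 2.79, 3.14, 3.14, 3.14, 3.14, 3.14].

INTERFACE

Orientations are given as a unit quaternion [x, y, z, w].
In Python, from bench import ctrl gives the robot as it stands. The module is installed in compiled form; this text tells all that it offers.
- The arm moves only by the tool carry_out, never from a script. Its argument "deltas" is one flat list of numbers, 7 for each row, row after row: the turn, a rotation vector about the tool's x, y, z in degrees, then the shift along the tool's x, y, z in mm, then the finger opening in mm, from 0 to 85.4. In form: [rx, ry, rz, x, y, z, fingers, rx, ry, rz, x, y, z, fingers, ...]. A call has 1 to 12 rows; each row shifts and turns the pose as measured when the row begins, along the tool's axes as they then stand; what a row does not reach is not made up. A row lasts 1/8 s, in which the tool goes at most 62.5 mm and 10.7 degrees, less where a joint would pass 70% of its speed; a pose out of reach is approached as far as the arm can. A call with a gripper value outside its range is refused whole. The fingers move at their own pace and stop on an object; the grip force is fixed at half the most. Time passes only in rows, so rows that do not move let the fingers close. It gives the time, the measured TCP pose, the force and the opening at its end, in the units of the state.
- ctrl.observe(): the state, without advancing time (a new reading comes with each control period).
- ctrl.grab_frame(name): name is "scene" or "top" or "wrist"; returns the picture (384x512x3 uint8, red, green, blue); there is no depth.
- ctrl.camera_info(name): a dict with "fx", "fy", "cx", "cy" (pixels), "eye" and "orientation" of the camera in the world. Camera axes: x right, y down, z forward; pixel columns grow to the right and rows downward; lengths in m; the calibration is good to about 2 mm. A picture is of the moment at which its call begins: read the wrist's pose just before it. camera_info takes no time and is no camera call; for the wrist camera it gives the pose at the moment of the call.
- ctrl.sign_off(): hands the job in, once; it reports no verdict.
The state is a dict: "time": time; "joint_pos": joint angles; "qvel": joint speeds; "joint_torque": joint torques, N m; "tcp_pos": TCP position; "ee_rot": TCP orientation; "force": force on the tool from outside, world axes, zero at the start; "ft_torque": the same for the moment, N m; "finger_gap": opening from 0.0 (shut) to 1.0 (fully open).
Only numpy, scipy, OpenCV 4.12 (cv2) and the standard library are available. Lean on these libraries where they do the work, as an engineer would, in place of code of your own. Each camera call takes 0.05 s, during which the arm holds its last target.

TASK

Open the sliding nest so that the steel block in it can be taken out later: pull the spring plunger up by its T-handle as far as it goes or nearly so and, keeping it up, turn it clockwise (seen from above) until its pin comes to bear on the tall stop, but do not force it. Then ease it down into the rest notch just before the stop, without letting it snap, so that it stays retracted when let go. Finally slide the unlocked carriage by its black post away from the block, all the way to the end stop, and leave the block and the things lying about where they are.

Things in the scene. Friction and masses are not known exactly. Their poses are not given: they have to be found in the camera images.
- nest: Fixed sliding nest: dark steel base 272 x 100 x 10 mm, guide rails, a steel bridge (100 mm wide, to 29 mm either way along x) over the carriage and the collar on it. Origin on the plunger's axis at worktop level; x runs along the slide, +x toward the loose steel block, -x toward the post and end stop; z up. Apart from collar, saddles, plunger and post nothing stands above 50 mm.
- collar: Square collar block, 56 x 56 mm, on the bridge, slotted along the nest's x; origin on the plunger's axis at 50 mm, block's top at 62 mm over the worktop. It carries two U-shaped steel rest saddles, opposite each other, within 28 mm of the axis, up to 78 mm high. Each has, clockwise from the slot: a low tooth, the rest notch, a tall stop tooth.
- knob: The plunger. Origin at the centre of its black T-handle, a rounded bar 38 mm long (own x), 14 wide (own y), 16 high (z), centre 104 mm over the worktop when locked; at the start its x lies along the nest's x. Under it a 12 mm stem, free for 34 mm above the collar block. A cross pin, 48 mm long, 5 thick, parallel to the bar, lies in the collar's slot when locked.
- plunger (a joint): Lift of the plunger in m: 0 locked (start), 0.022 hard end. A spring pulls it down, 7 N locked, 14 N fully up. The pin leaves the slot above 0.010, passes the low tooth only above 0.017, the tall stop never; it stands at 0.013 when home in the notch. Let down elsewhere it lies at 0.010 (block) or 0.017 (low tooth): not parked. The carriage is unlocked above 0.008.
- tee (a joint): Turn of the plunger's stem and pin in rad, growing clockwise seen from above, 0 at start. The saddles are clocked differently each time, angle not given: the pin meets the stop somewhere from 0.57 to 1.45; the notch is the last 0.14 rad before it, its middle 0.07 before it. Turning takes 0.02 Nm until the pin, 22 mm off the axis, meets the stop. T-bar on stem: rubber bush, 8 Nm/rad.
- carriage (a joint): Travel of the carriage in m along the nest's -x: 0 at the start (locked by the plunger's tip), 0.040 against the end stop. Friction about 2 N.
- post_grip (a point): Middle of the carriage's upright black post, 18 mm diameter, from 31 to 76 mm over the worktop (this point at 56 mm), at the start 85 mm from the plunger's axis toward the nest's -x; axes as the nest's. The carriage's top is at 29 mm, with a flange 28 mm wide and 4 mm high at the post's foot. Moves with the carriage.
- jig_block: Loose drilled steel block, 45 x 70 x 35 mm, origin under its centre, lying in the nest beyond the bridge between the carriage's jaw and the fixed jaw. Stays there.
- hex_key: Black hex key, 35 x 88 x 6 mm, lying on the worktop between the button box and the clamp fixture. Not needed.
- spanner: Steel spanner, 157 x 26 x 8 mm, lying left of the clamp fixture. Not needed.
- pliers: Pliers, 166 x 54 x 14 mm, lying farther left of the clamp fixture. Not needed.

How it is judged:
On the way, in this order (a step that is already met when the one before it is completed fails the run):
1. the plunger, held up clear of the low tooth, is turned until its pin bears on the stop (value of joint plunger above 0.0176 m and contact force between knob and collar above 2 N), for 0.05 s.
2. the plunger rests in its notch by itself, let go (value of joint plunger between 0.0115 and 0.0148 m and value of joint tee above 0.35 rad and contact force between the fingers and knob below 0.5 N and value of joint carriage below 0.02 m), for 0.2 s.
At the end, for the whole second after the job is handed in: The plunger stays in its rest notch by itself (lift 11.5 to 14.8 mm, turned at least 0.35 rad clockwise), the carriage stands within 3 mm of its end stop, and the block still lies in the nest, moved less than 8 mm (value of joint plunger between 0.0115 and 0.0148 m and value of joint tee above 0.35 rad and value of joint carriage above 0.037 m and distance of jig_block from where it was at the start of the episode below 0.008 m); the robot touches nothing.
It fails at once if the plunger pressed or snapped against the saddle or collar with more than 28 N (contact force between knob and collar above 28 N).
It fails at once if the block or a thing lying about pushed away (distance of jig_block from where it was at the start of the episode above 0.015 m or distance of any of hex_key, spanner, pliers from where it was at the start of the episode above 0.02 m).
It also fails if it takes over 70 s, if anything falls off the work surface, if the arm or the gripper's body presses on something with over 40 N, if the wrist force passes 120 N, or if a joint passes its speed limit or range.

## Working session

There is one attempt and no reset: what is moved stays moved. The work goes in short steps, Python scripts to look and compute and a tool call to move; the robot and the scene stay as the last step left them, time stands still between calls to the robot, and variables do not carry over. Pictures are saved under pics/ and viewed, and the job is handed in when it is done.

Besides the shell and the picture viewer there is one more tool, called after ">>>" as name(argument=value, ...), one argument or row to a line, values as JSON. carry_out: Moves the arm, as the interface text tells. Its arguments: {"type":"object","properties":{"deltas":{"type":"array"}},"required":["deltas"]}

```bash
mkdir -p pics; python3 - <<'E'
from bench import ctrl
import cv2
s=ctrl.observe()
for k,v in s.items(): print(k,v)
for n in ["scene","top","wrist"]:
    print(n,ctrl.camera_info(n))
    cv2.imwrite(f"pics/{n}0.png",ctrl.grab_frame(n)[:,:,::-1])
E
```

```text
time 0.0
joint_pos [ 1.02717827  0.38387707  0.04383327  1.59959239 -0.01785984  1.16117641
 -0.04989326]
qvel [ 1.18365844e-03  7.01037369e-04  6.24032234e-04  1.23199150e-03
 -9.88386869e-05 -1.13925084e-03 -1.67381993e-03]
joint_torque [ 4.30485270e-04 -4.33457351e+01  1.02455981e+00 -2.49509329e+01
  1.04589169e-02  1.13487808e-02  7.12007562e-06]
tcp_pos [ 0.27981898 -0.58556096  0.20365154]
ee_rot [-0.59773558  0.37789259 -0.37623608  0.59862825]
force [0.45461867 0.00655176 0.59678929]
ft_torque [-0.01498741 -0.0204503  -0.07532618]
finger_gap 1.0040124299235795
scene {'fx': 370.9250421473115, 'fy': 370.9250421473115, 'cx': 252.80842129094137, 'cy': 191.49584499773692, 'eye': array([0.1592176 , 0.25401757, 0.75036998]), 'orientation': array([-0.3302524 ,  0.88098688, -0.3157407 ,  0.12289543])}
top {'fx': 447.8862035930485, 'fy': 447.8862035930485, 'cx': 254.76662037524497, 'cy': 192.98093972317815, 'eye': array([ 0.45292564, -0.15840708,  1.1448747 ]), 'orientation': array([-0.70445603,  0.70862176, -0.0318738 ,  0.02410341])}
wrist {'fx': 315.3140641100312, 'fy': 315.3140641100312, 'cx': 256.7944574205339, 'cy': 187.45658605449708, 'eye': array([ 0.34584965, -0.55346969,  0.37253653]), 'orientation': array([ 0.83673524, -0.52768931, -0.07915504,  0.12309598])}
```

View pics/scene0.png

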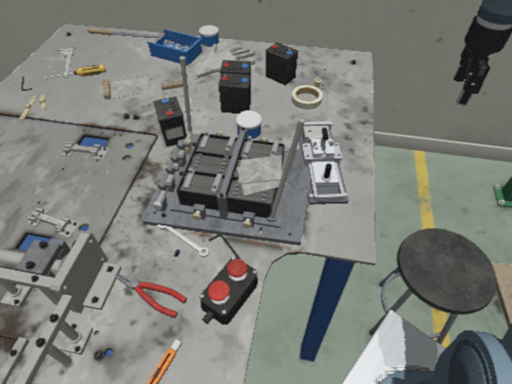

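View pics/top0.png

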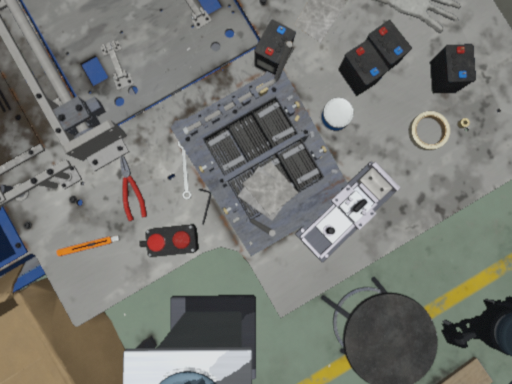

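View pics/wrist0.png

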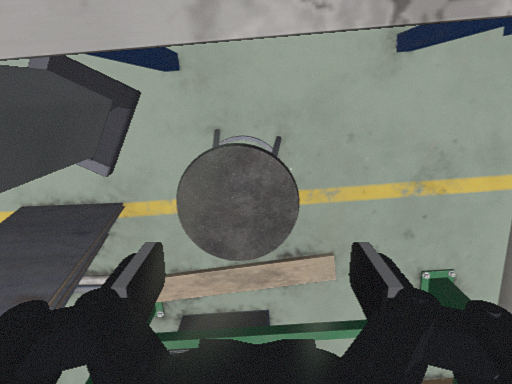

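The top view shows the nest around pixel (350,210): T-handle near (359,206), post near (330,231), block near (377,183). I'll enlarge that area next.

```bash
cat > h.py <<'E'
import numpy as np
from scipy.spatial.transform import Rotation as R
def ray(ci,u,v):
    d=R.from_quat(ci['orientation']).apply([(u-ci['cx'])/ci['fx'],(v-ci['cy'])/ci['fy'],1]); return ci['eye'],d
def onz(ci,u,v,z):
    e,d=ray(ci,u,v); return e+d*(z-e[2])/d[2]
def proj(ci,p):
    q=R.from_quat(ci['orientation']).inv().apply(np.array(p)-ci['eye']); return q[0]/q[2]*ci['fx']+ci['cx'],q[1]/q[2]*ci['fy']+ci['cy']
E
python3 - <<'E'
import cv2
a=cv2.imread('pics/top0.png')[150:270,285:405]; cv2.imwrite('pics/topc.png',cv2.resize(a,None,fx=5,fy=5,interpolation=cv2.INTER_CUBIC))
a=cv2.imread('pics/scene0.png')[110:210,280:380]; cv2.imwrite('pics/scenec.png',cv2.resize(a,None,fx=6,fy=6,interpolation=cv2.INTER_CUBIC))
E
```

```text
(no output)
```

View pics/topc.png

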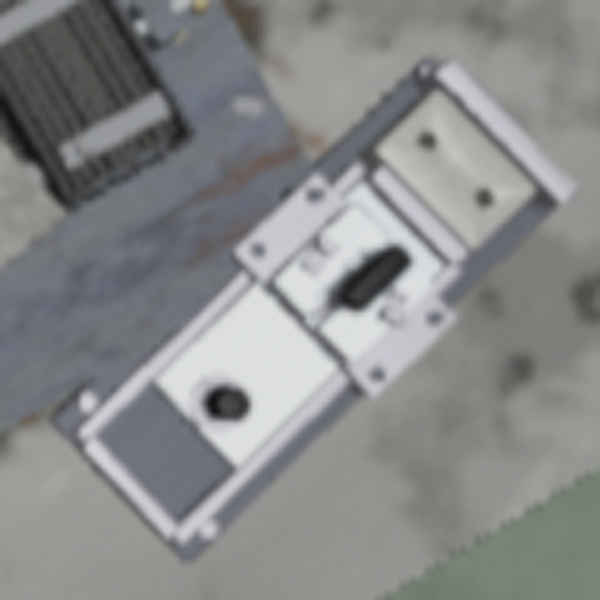

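View pics/scenec.png

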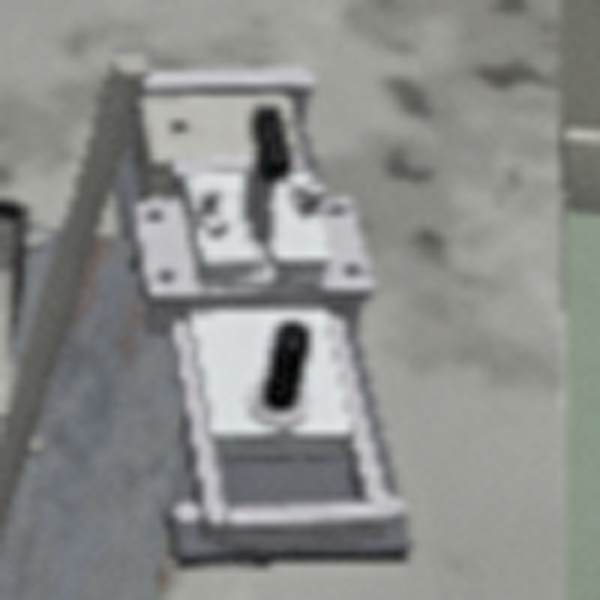

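```bash
python3 - <<'E'
from bench import ctrl
import cv2,numpy as np
from h import *
T=ctrl.camera_info('top');S=ctrl.camera_info('scene')
a=cv2.imread('pics/top0.png');b=cv2.imread('pics/scene0.png')
def blobs(im,x0,x1,y0,y1,th):
    g=im.max(2)[y0:y1,x0:x1]; m=(g<th).astype(np.uint8)
    n,l,st,c=cv2.connectedComponentsWithStats(m)
    for i in range(1,n):
        if st[i,4]>15:
            ys,xs=np.nonzero(l==i); 
            w,v=np.linalg.eigh(np.cov(np.array([xs,ys])))
            print(st[i,4],c[i]+[x0,y0],w,v[:,1])
            yield c[i]+[x0,y0],v[:,1]
for p,v in blobs(a,315,372,190,245,70):
    for z in (.112,.104,.076,.056): print(z,onz(T,*p,z).round(4), end=' ')
    q=onz(T,*(p+5*v),.11)-onz(T,*(p-5*v),.11); print('dir',np.degrees(np.arctan2(q[1],q[0])))
print()
for p,v in blobs(b,315,350,120,185,60):
    for z in (.104,.056): print(z,onz(S,*p,z).round(4))
# bar in scene -> as seen at heights, projected in top
for uv in [(302,122),(290,165),(279,205)]:
    for z in (0,.05,.1,.15,.2):
        P=onz(S,*uv,z); print(uv,z,P.round(3),np.round(proj(T,P)))
E
```

```text
79 [358.83544304 205.20253165] [ 2.32722591 17.59098246] [-0.79651215  0.60462253]
0.112 [ 0.5052 -0.4107  0.112 ] 0.104 [ 0.5056 -0.4127  0.104 ] 0.076 [ 0.507  -0.4195  0.076 ] 0.056 [ 0.508  -0.4244  0.056 ] dir 126.43435924967024
26 [329.53846154 229.92307692] [1.73464775 4.67765994] [-0.99673297  0.08076747]
0.112 [ 0.4486 -0.3417  0.112 ] 0.104 [ 0.4486 -0.3431  0.104 ] 0.076 [ 0.4484 -0.348   0.076 ] 0.056 [ 0.4483 -0.3516  0.056 ] dir 94.23961844775835

46 [324.60869565 134.43478261] [1.58010682 9.62569028] [0.0715158  0.99743947]
0.104 [ 0.5018 -0.4101  0.104 ]
0.056 [ 0.5272 -0.4594  0.056 ]
59 [327.27118644 170.74576271] [ 1.53781634 15.61472603] [-0.24364551  0.96986435]
0.104 [ 0.4247 -0.3079  0.104 ]
0.056 [ 0.4444 -0.3496  0.056 ]
(302, 122) 0 [ 0.642 -0.519  0.   ] [389. 154.]
(302, 122) 0.05 [ 0.61  -0.468  0.05 ] [375. 164.]
(302, 122) 0.1 [ 0.578 -0.416  0.1  ] [359. 175.]
(302, 122) 0.15 [ 0.546 -0.365  0.15 ] [342. 186.]
(302, 122) 0.2 [ 0.514 -0.313  0.2  ] [323. 199.]
(290, 165) 0 [ 0.558 -0.349 -0.   ] [324. 187.]
(290, 165) 0.05 [ 0.532 -0.309  0.05 ] [311. 196.]
(290, 165) 0.1 [ 0.505 -0.268  0.1  ] [297. 206.]
(290, 165) 0.15 [ 0.478 -0.228  0.15 ] [281. 217.]
(290, 165) 0.2 [ 0.452 -0.188  0.2  ] [264. 229.]
(279, 205) 0 [ 0.493 -0.219  0.   ] [274. 213.]
(279, 205) 0.05 [ 0.471 -0.187  0.05 ] [262. 221.]
(279, 205) 0.1 [ 0.449 -0.156  0.1  ] [249. 230.]
(279, 205) 0.15 [ 0.427 -0.124  0.15 ] [235. 241.]
(279, 205) 0.2 [ 0.404 -0.093  0.2  ] [219. 252.]
```

```bash
python3 - <<'E'
import cv2
a=cv2.imread('pics/top0.png')[120:270,200:350]; cv2.imwrite('pics/topd.png',cv2.resize(a,None,fx=4,fy=4,interpolation=cv2.INTER_CUBIC))
a=cv2.imread('pics/scene0.png')[110:250,180:360]; cv2.imwrite('pics/scened.png',cv2.resize(a,None,fx=4,fy=4,interpolation=cv2.INTER_CUBIC))
E
```

```text
(no output)
```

View pics/topd.png

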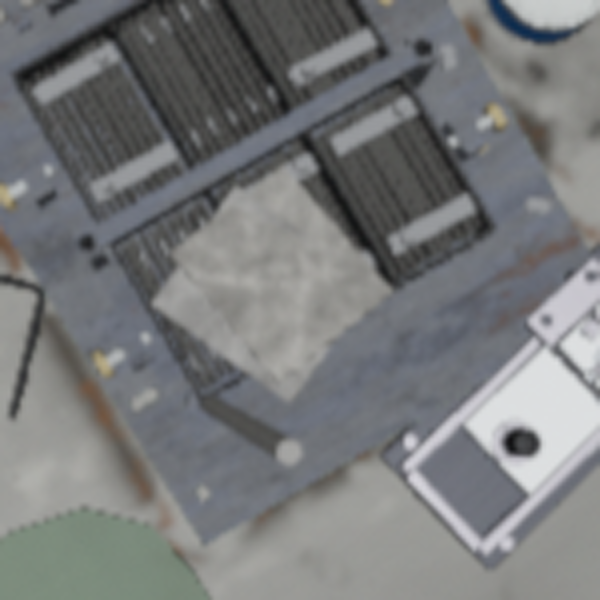

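View pics/scened.png

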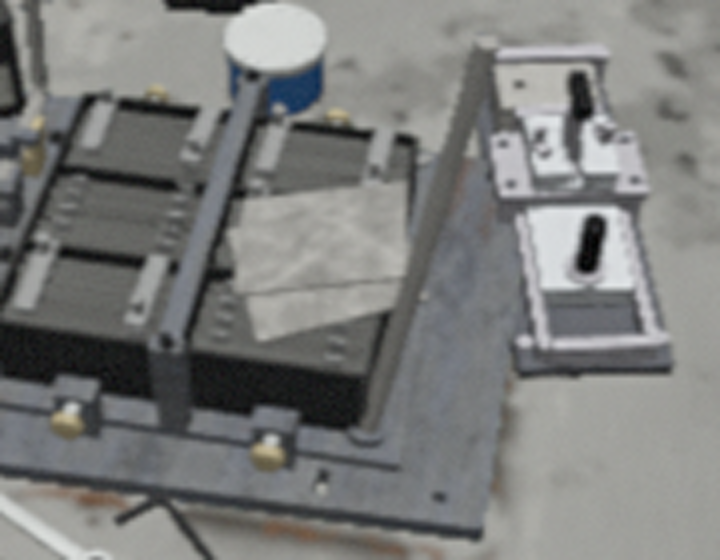

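```bash
python3 - <<'E'
from bench import ctrl
import numpy as np
from h import *
T=ctrl.camera_info('top');S=ctrl.camera_info('scene')
def tri(a,b):
    e1,d1=ray(T,*a);e2,d2=ray(S,*b)
    A=np.array([d1,-d2]).T; t=np.linalg.lstsq(A,e2-e1,rcond=None)[0]
    p,q=e1+t[0]*d1,e2+t[1]*d2; return (p+q)/2,np.linalg.norm(p-q)
print('rod top',tri((272,233),(301.5,120.5)),'rod base',tri((251.5,220),(273,218)))
f=lambda u,v:(285+u/5,150+v/5)
for n,p,q,z in [('railL',(80,430),(360,170),.03),('railR',(180,535),(345,372),.03),('base R',(190,558),(568,205),.01),('jaw',(445,70),(570,195),.04),('bridge',(240,250),(365,390),.05),('stop',(80,430),(180,540),.03)]:
    a,b=onz(T,*f(*p),z),onz(T,*f(*q),z);d=b-a;print(n,a.round(3),b.round(3),np.degrees(np.arctan2(d[1],d[0])))
s=ctrl.observe();print(R.from_quat(s['ee_rot']).as_matrix().round(3))
E
```

```text
rod top (array([ 0.4442601 , -0.19931313,  0.31293149]), np.float64(0.0004136074760879519)) rod base (array([ 0.4722038 , -0.16387116,  0.02115344]), np.float64(0.004943167136425626))
railL [ 0.434 -0.285  0.03 ] [ 0.563 -0.427  0.03 ] -47.86408828370293
railR [ 0.382 -0.334  0.03 ] [ 0.462 -0.417  0.03 ] -46.338152639781036
base R [ 0.369 -0.342  0.01 ] [ 0.546 -0.538  0.01 ] -47.96588955431547
jaw [ 0.611 -0.469  0.04 ] [ 0.549 -0.529  0.04 ] -136.08691382944633
bridge [ 0.521 -0.363  0.05 ] [ 0.453 -0.422  0.05 ] -139.02819843445045
stop [ 0.434 -0.285  0.03 ] [ 0.379 -0.334  0.03 ] -138.18916548878627
[[ 0.431 -0.001  0.902]
 [-0.902  0.002  0.431]
 [-0.002 -1.    -0.   ]]
```

>>> carry_out(
  deltas=[0,0,0,-10,-8,46,85,0,0,0,-10,-8,46,85,0,0,0,-10,-8,46,85,0,0,0,-10,-8,46,85,0,0,0,-10,-8,46,85,0,0,0,-10,-8,46,85],
)

```text
time: 0.9
tcp_pos: [0.5015, -0.4131, 0.2481]
ee_rot: [0.596, -0.385, 0.378, -0.595]
force: [0.3, -0.8, -0.4]
finger_gap: 0.991
```

>>> carry_out(
  deltas=[0,-10.5,0,0,0,0,85,0,-10.5,0,0,0,0,85,0,-10.5,0,0,0,0,85,0,-10.5,0,0,0,0,85,0,-10.5,0,0,0,0,85,0,-10.5,0,0,0,0,85,0,-10.5,0,0,0,0,85,0,-10.5,0,0,0,0,85,0,-10.5,0,0,0,0,85,0,-10.5,0,0,0,0,85,0,0,0,0,0,0,85],
)

```text
time: 2.28
tcp_pos: [0.5053, -0.4032, 0.2422]
ee_rot: [-0.653, -0.251, 0.257, 0.666]
force: [0.3, -0.2, -0.1]
finger_gap: 0.996
```

```bash
cat >> h.py <<'E'
def st(ctrl):
    s=ctrl.observe(); M=R.from_quat(s['ee_rot']).as_matrix()
    print('t',round(s['time'],2),'tcp',(s['tcp_pos']*1000).round(1),'xdir',round(np.degrees(np.arctan2(M[1,0],M[0,0])),2),'down',M[:,1].round(4),'F',np.round(s['force'],2),'M',np.round(s['ft_torque'],3),'gap',round(s['finger_gap']*85.4,1),'q',np.round(s['joint_pos'],2))
    return s,M
E
python3 - <<'E'
from bench import ctrl
import cv2
from h import *
st(ctrl)
ci=ctrl.camera_info('wrist');print(ci)
a=ctrl.grab_frame('wrist')[:,:,::-1]
cv2.imwrite("pics/w1.png",a);cv2.imwrite("pics/w1b.png",cv2.resize(a,None,fx=1.5,fy=1.5))
E
```

```text
t 2.27 tcp [ 505.3 -403.2  242.2] xdir 42.11 down [-0.0153  0.0136 -0.9998] F [ 0.27 -0.16 -0.13] M [ 0.011  0.001 -0.011] gap 85.1 q [ 0.89  0.39 -0.37  1.53  0.14  1.27  1.24]
{'fx': 315.3140641100312, 'fy': 315.3140641100312, 'cx': 256.7944574205339, 'cy': 187.45658605449708, 'eye': array([ 0.45754545, -0.35010467,  0.41241233]), 'orientation': array([0.9246173 , 0.35567506, 0.0480271 , 0.12755977])}
```

View pics/w1b.png

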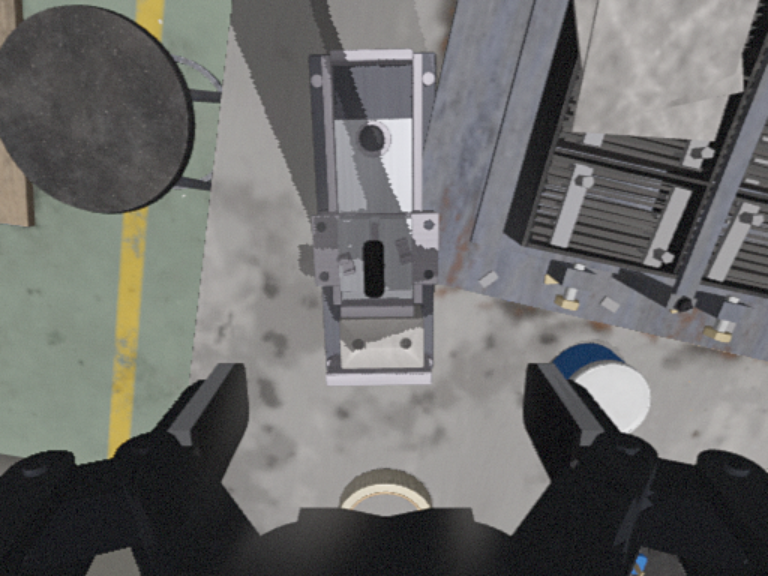

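```bash
python3 - <<'E'
from bench import ctrl
import cv2
from h import *
ci=ctrl.camera_info('wrist')
a=cv2.imread('pics/w1.png')
g=a.max(2);m=np.zeros_like(g);m[60:215,205:295]=(g[60:215,205:295]<40)
n,l,s,c=cv2.connectedComponentsWithStats(m)
for i in range(1,n):
    if s[i,4]>40: print(s[i],c[i],onz(ci,*c[i],.112).round(4),onz(ci,*c[i],.076).round(4))
cv2.imwrite('pics/w1c.png',cv2.resize(a[130:220,195:305],None,fx=7,fy=6.6,interpolation=cv2.INTER_CUBIC))
# rail edges angle (z~.03): left base edge
for p,q,z in [((312,80),(330,375),.01),((325,70),(345,370),.03),((415,70),(430,370),.03),((436,80),(432,380),.01)]:
    A,B=onz(ci,p[0]/1.5,p[1]/1.5,z),onz(ci,q[0]/1.5,q[1]/1.5,z);d=B-A;print(A,B,np.degrees(np.arctan2(d[1],d[0])))
E
```

```text
[243 161  13  37 449] [248.89532294 178.85300668] [ 0.5019 -0.4117  0.112 ] [ 0.5072 -0.4191  0.076 ]
[ 0.37912594 -0.35057217  0.01      ] [ 0.55515279 -0.53679661  0.01      ] -46.612484697613255
[ 0.38581795 -0.33871258  0.03      ] [ 0.55702751 -0.51487754  0.03      ] -45.81728610641101
[ 0.43573776 -0.29377063  0.03      ] [ 0.61295082 -0.46439635  0.03      ] -43.915067435968815
[ 0.45188024 -0.28506778  0.01      ] [ 0.6295509  -0.47658615  0.01      ] -47.14807027554077
```

View pics/w1c.png

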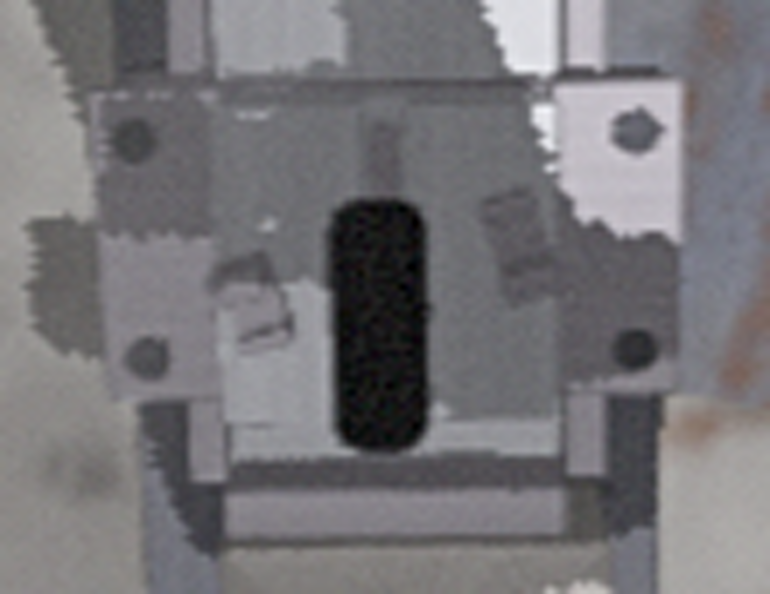

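```bash
python3 - <<'E'
from bench import ctrl
import cv2
from h import *
ci=ctrl.camera_info('wrist')
a=cv2.imread('pics/w1.png');g=a.max(2);m=np.zeros_like(g);m[155:205,235:265]=(g[155:205,235:265]<40)
ys,xs=np.nonzero(m);p=np.array([xs.mean(),ys.mean()]);w,v=np.linalg.eigh(np.cov([xs,ys]));v=v[:,1]*np.sign(v[1,1])
d=onz(ci,*(p+15*v),.11)-onz(ci,*(p-15*v),.11);print('handle dir',np.degrees(np.arctan2(d[1],d[0])))
A=onz(ci,230.7,175.5,.074);B=onz(ci,268.6,167.1,.074);d=B-A;print(A,B,(A+B)/2,np.linalg.norm(d),np.degrees(np.arctan2(d[1],d[0])))
P=onz(ci,373/1.5,138/1.5,.076);print('post top',P)
for xd in (-46.5,-48):
  x=np.array([np.cos(np.radians(xd)),np.sin(np.radians(xd))]);print(xd,'knob from post:',P[:2]+.085*x)
s,M=st(ctrl)
tgt=np.array([.503,-.4118,.150]); print('shift mm',M.T@(tgt-s['tcp_pos'])*1000)
# tilt fix: rotvec in tool to bring y to -z world
ax=np.cross(M[:,1],[0,0,-1]);print('tilt rot deg tool',np.degrees(M.T@ax))
E
```

```text
handle dir -47.12079152545311
[ 0.4900226  -0.43013081  0.074     ] [ 0.51467166 -0.39518     0.074     ] [ 0.50234713 -0.4126554   0.074     ] 0.042768391848417124 54.80659055468658
post top [ 0.44625752 -0.35093982  0.076     ]
-46.5 knob from post: [ 0.50476766 -0.41259664]
-48 knob from post: [ 0.50313363 -0.41410713]
t 2.33 tcp [ 505.2 -403.3  242.2] xdir 42.05 down [-0.0155  0.0136 -0.9998] F [ 0.07 -0.03 -0.58] M [-0.029 -0.001 -0.031] gap 85.1 q [ 0.89  0.39 -0.37  1.53  0.14  1.27  1.24]
shift mm [-7.11112756 92.05744912 -6.74251527]
tilt rot deg tool [-1.17187093e+00  7.10334350e-20 -1.37814479e-01]
```

>>> carry_out(
  deltas=[-1.2,-0.8,0,-3,30,-4,85,0,0,0,-3,30,-3,85,0,0,0,0,30,0,60,0,0,0,0,0,0,60],
)

```text
time: 2.82
tcp_pos: [0.5052, -0.413, 0.1504]
ee_rot: [0.661, 0.254, -0.255, -0.658]
force: [0.3, 0.4, 0.4]
finger_gap: 0.706
```

```bash
python3 - <<'E'
from bench import ctrl
import cv2
from h import *
s,M=st(ctrl)
tgt=np.array([.503,-.4122,.084]); print('shift mm',M.T@(tgt-s['tcp_pos'])*1000)
ax=np.cross(M[:,1],[0,0,-1]);print('tilt rot deg tool',np.degrees(M.T@ax))
ci=ctrl.camera_info('wrist')
a=ctrl.grab_frame('wrist')[:,:,::-1]
cv2.imwrite("pics/w2.png",a)
g=a.max(2);m=(g<40).astype(np.uint8);m[:100]=0;m[260:]=0;m[:,:200]=0;m[:,300:]=0
n,l,t,c=cv2.connectedComponentsWithStats(m)
for i in range(1,n):
    if t[i,4]>40: print(t[i],c[i],onz(ci,*c[i],.112).round(4))
E
```

```text
t 2.83 tcp [ 505.2 -413.   150.4] xdir 42.21 down [-2.0e-04 -3.7e-03 -1.0e+00] F [0.31 0.45 0.44] M [ 0.005  0.005 -0.01 ] gap 60.3 q [ 0.89  0.46 -0.35  1.63  0.18  1.08  1.23]
shift mm [-0.94503303 66.4086001   2.25530219]
tilt rot deg tool [ 1.48764328e-01  2.72253339e-21 -1.50589682e-01]
[245 173  19  52 883] [254.16761042 197.81426954] [ 0.5007 -0.4109  0.112 ]
```

View pics/w2.png

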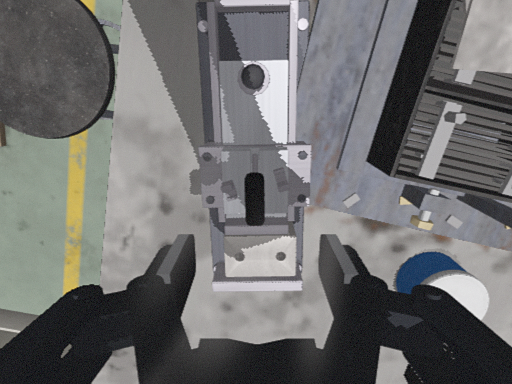

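>>> carry_out(
  deltas=[0.15,-0.6,0,-1.5,25,2.5,60,0,0,0,0,25,0,50,0,0,0,0,16,0,50,0,0,0,0,0,0,50],
)

```text
time: 3.38
tcp_pos: [0.5099, -0.4174, 0.0936]
ee_rot: [0.665, 0.259, -0.254, -0.653]
force: [-0.6, -0.2, -0.5]
finger_gap: 0.587
```

```bash
python3 - <<'E'
from bench import ctrl
import cv2
from h import *
s,M=st(ctrl)
cv2.imwrite("pics/w3.png",ctrl.grab_frame('wrist')[:,:,::-1])
cv2.imwrite("pics/s3.png",cv2.resize(ctrl.grab_frame('scene')[60:220,240:440,::-1],None,fx=3.5,fy=3.5))
E
```

```text
t 3.38 tcp [ 509.9 -417.4   93.6] xdir 42.61 down [ 0.0125 -0.0133 -0.9998] F [-0.6  -0.22 -0.49] M [0.064 0.071 0.018] gap 50.1 q [ 0.88  0.52 -0.34  1.66  0.21  0.97  1.21]
```

View pics/w3.png

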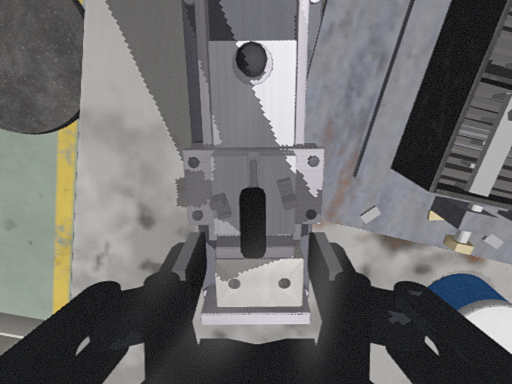

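View pics/s3.png

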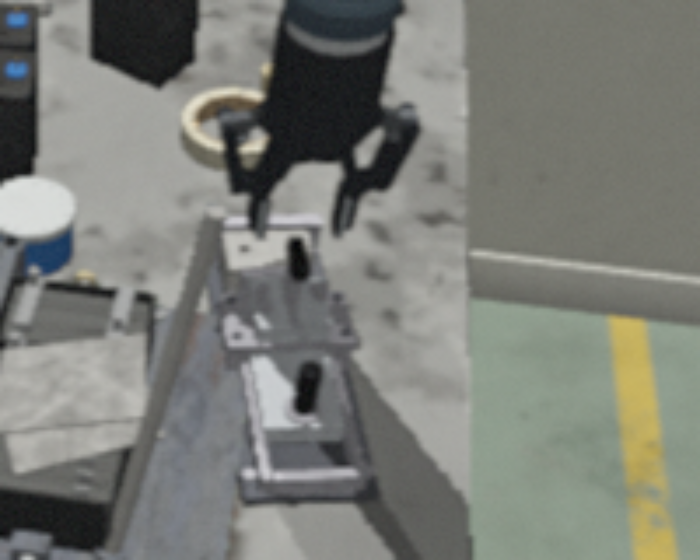

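```bash
cat >> h.py <<'E'
def go(ctrl,tgt,yaw=None):
    s,M=st(ctrl)
    print('shift mm',(M.T@(np.array(tgt)-s['tcp_pos'])*1000).round(1),'tilt',np.degrees(M.T@np.cross(M[:,1],[0,0,-1])).round(2), 'yaw ry',None if yaw is None else round(np.degrees(np.arctan2(M[1,0],M[0,0]))-yaw,2))
E
python3 - <<'E'
from bench import ctrl
from h import *
go(ctrl,[.5022,-.412,.094],42.9)
E
```

```text
t 3.48 tcp [ 511.1 -418.1   95.2] xdir 42.63 down [ 0.0152 -0.0153 -0.9998] F [ 0.31 -0.87  0.59] M [0.034 0.022 0.029] gap 49.8 q [ 0.88  0.52 -0.34  1.66  0.21  0.97  1.21]
shift mm [-2.4  1.  10.6] tilt [1.23 0.   0.05] yaw ry -0.27
```

>>> carry_out(
  deltas=[1.2,-0.3,0,-2.4,0,10.5,50,0,0,0,0,0,0,50,0,0,0,0,0,0,50],
)

```text
time: 3.85
tcp_pos: [0.5032, -0.4128, 0.098]
ee_rot: [0.659, 0.26, -0.258, -0.657]
force: [-0.4, 1.4, -0.2]
finger_gap: 0.582
```

```bash
python3 - <<'E'
from bench import ctrl
from h import *
go(ctrl,[.5022,-.412,.084],42.9)
E
```

```text
t 3.85 tcp [ 503.2 -412.8   98. ] xdir 42.92 down [ 0.0036 -0.0018 -1.    ] F [-0.39  1.36 -0.17] M [ 0.016  0.017 -0.018] gap 49.7 q [ 0.89  0.51 -0.34  1.67  0.2   0.99  1.23]
shift mm [-0.2 14.   1.3] tilt [0.22 0.   0.08] yaw ry 0.02
```

>>> carry_out(
  deltas=[0.2,0,0,0,5,1,50,0,0,0,0,5,0,50,0,0,0,0,4,0,50,0,0,0,0,0,0,50,0,0,0,0,0,0,50],
)

```text
time: 4.47
tcp_pos: [0.5023, -0.4118, 0.0825]
ee_rot: [-0.658, -0.259, 0.258, 0.659]
force: [-0.6, 0.3, 0.2]
finger_gap: 0.584
```

```bash
python3 - <<'E'
from bench import ctrl
import cv2
from h import *
go(ctrl,[.5022,-.412,.084],42.9)
cv2.imwrite("pics/w4.png",ctrl.grab_frame('wrist')[:,:,::-1])
E
```

```text
t 4.47 tcp [ 502.3 -411.8   82.5] xdir 42.92 down [ 5.0e-04  1.5e-03 -1.0e+00] F [-0.55  0.33  0.19] M [ 0.007  0.008 -0.031] gap 49.9 q [ 0.89  0.53 -0.34  1.68  0.21  0.97  1.22]
shift mm [-0.2 -1.5 -0.1] tilt [-0.04  0.    0.08] yaw ry 0.02
```

View pics/w4.png

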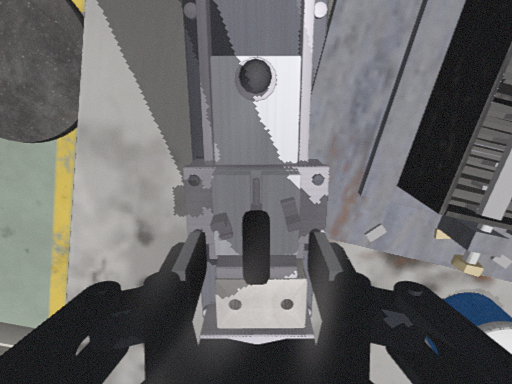

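>>> carry_out(
  deltas=[0,0,0,0,0,0,30,0,0,0,0,0,0,20,0,0,0,0,0,0,14,0,0,0,0,0,0,8,0,0,0,0,0,0,0,0,0,0,0,0,0,0,0,0,0,0,0,0,0],
)

```text
time: 5.4
tcp_pos: [0.5021, -0.4123, 0.0831]
ee_rot: [-0.658, -0.259, 0.258, 0.658]
force: [-0.3, -0.7, 0.4]
finger_gap: 0.127
```

```bash
python3 - <<'E'
from bench import ctrl
import cv2
from h import *
go(ctrl,[.5022,-.412,.084],42.9)
cv2.imwrite("pics/w5.png",ctrl.grab_frame('wrist')[:,:,::-1])
E
```

```text
t 5.4 tcp [ 502.1 -412.3   83.1] xdir 42.9 down [ 4.e-04  7.e-04 -1.e+00] F [-0.27 -0.66  0.45] M [ 0.063  0.06  -0.027] gap 10.8 q [ 0.89  0.53 -0.34  1.68  0.21  0.97  1.22]
shift mm [ 0.2 -0.9  0.1] tilt [-0.01  0.    0.05] yaw ry 0.0
```

View pics/w5.png

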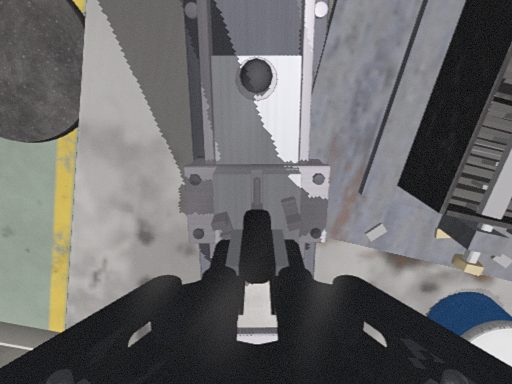

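>>> carry_out(
  deltas=[0,0,0,0,-4,0,0,0,0,0,0,-4,0,0,0,0,0,0,0,0,0],
)

```text
time: 5.82
tcp_pos: [0.5018, -0.412, 0.0875]
ee_rot: [-0.658, -0.259, 0.258, 0.659]
force: [3.0, -2.0, -8.4]
finger_gap: 0.125
```

```bash
python3 - <<'E'
from bench import ctrl
from h import *
go(ctrl,[.5022,-.412,.084],42.9)
E
```

```text
t 5.83 tcp [ 501.8 -412.    87.5] xdir 42.92 down [ 9.0e-04  1.7e-03 -1.0e+00] F [ 3.01 -1.95 -8.38] M [-0.495 -0.682  0.006] gap 10.7 q [ 0.89  0.53 -0.34  1.68  0.2   0.97  1.22]
shift mm [ 0.3  3.5 -0.2] tilt [-0.04  0.    0.1 ] yaw ry 0.02
```

>>> carry_out(
  deltas=[0,0,0,0,-6,-0.5,0,0,0,0,0,-6,-0.5,0,0,0,0,0,-4,0,0],
)

```text
time: 6.2
tcp_pos: [0.5016, -0.4118, 0.1013]
ee_rot: [-0.657, -0.259, 0.259, 0.659]
force: [4.2, -3.3, -14.1]
finger_gap: 0.128
```

```bash
python3 - <<'E'
from bench import ctrl
from h import *
go(ctrl,[.5022,-.412,.1035],42.9)
E
```

```text
t 6.2 tcp [ 501.6 -411.8  101.3] xdir 42.94 down [-9.0e-04  4.1e-03 -1.0e+00] F [  4.15  -3.33 -14.09] M [-0.711 -0.962  0.016] gap 11.0 q [ 0.89  0.51 -0.35  1.67  0.2   1.    1.23]
shift mm [ 0.3 -2.2 -0.5] tilt [-0.21 -0.    0.12] yaw ry 0.04
```

>>> carry_out(
  deltas=[0,0,0,0,-4,-1.5,0,0,0,0,0,-3,-1,0],
)

```text
time: 6.45
tcp_pos: [0.5014, -0.4118, 0.1057]
ee_rot: [-0.655, -0.258, 0.26, 0.661]
force: [5.2, -3.4, -22.9]
finger_gap: 0.127
```

```bash
python3 - <<'E'
from bench import ctrl
from h import *
go(ctrl,[.5022,-.412,.1035],42.9)
E
```

```text
t 6.45 tcp [ 501.4 -411.8  105.7] xdir 42.97 down [-0.0049  0.008  -1.    ] F [  5.22  -3.35 -22.9 ] M [-0.77  -1.271  0.057] gap 10.8 q [ 0.89  0.51 -0.35  1.66  0.19  1.02  1.23]
shift mm [ 0.4  2.2 -0.7] tilt [-0.53  0.    0.11] yaw ry 0.07
```

>>> carry_out(
  deltas=[0,8,0,0,-1,0,0,0,8,0,0,-1,0,0],
)

```text
time: 6.7
tcp_pos: [0.5021, -0.4113, 0.1056]
ee_rot: [-0.685, -0.162, 0.163, 0.692]
force: [5.5, -2.3, -17.4]
finger_gap: 0.122
```

```bash
python3 - <<'E'
from bench import ctrl
from h import *
go(ctrl,[.5022,-.412,.1035],42.9)
E
```

```text
t 6.7 tcp [ 502.1 -411.3  105.6] xdir 26.52 down [-0.0031  0.009  -1.    ] F [  5.48  -2.34 -17.43] M [-0.755 -1.217 -0.003] gap 10.4 q [ 0.85  0.5  -0.29  1.66  0.16  1.01  0.97]
shift mm [-0.3  2.  -0.7] tilt [-0.54  0.    0.07] yaw ry -16.38
```

>>> carry_out(
  deltas=[0,8,0,0.5,-0.5,-0.5,0,0,8,0,0.5,-0.5,-0.5,0],
)

```text
time: 6.95
tcp_pos: [0.5031, -0.4111, 0.1054]
ee_rot: [-0.701, -0.061, 0.063, 0.708]
force: [2.3, -3.0, -13.6]
finger_gap: 0.124
```

```bash
python3 - <<'E'
from bench import ctrl
from h import *
go(ctrl,[.5022,-.412,.1035],42.9)
E
```

```text
t 6.95 tcp [ 503.1 -411.1  105.4] xdir 10.02 down [-0.0044  0.0105 -0.9999] F [  2.35  -3.   -13.59] M [-0.559 -0.685  0.01 ] gap 10.6 q [ 0.81  0.5  -0.23  1.66  0.12  1.01  0.71]
shift mm [-1.   1.9 -0.7] tilt [-0.63 -0.   -0.14] yaw ry -32.88
```

>>> carry_out(
  deltas=[0.3,7,0,0,-0.5,-0.5,0,0,6,0,0,-0.5,-0.5,0],
)

```text
time: 7.2
tcp_pos: [0.5037, -0.4109, 0.1055]
ee_rot: [-0.701, 0.023, -0.019, 0.713]
force: [4.1, -3.0, -14.6]
finger_gap: 0.128
```

```bash
python3 - <<'E'
from bench import ctrl
from h import *
go(ctrl,[.5022,-.412,.1035],42.9)
E
```

```text
t 7.2 tcp [ 503.7 -410.9  105.5] xdir -3.34 down [-0.005   0.0173 -0.9998] F [  4.14  -2.95 -14.56] M [-0.618 -0.9   -0.021] gap 10.9 q [ 0.77  0.5  -0.19  1.66  0.09  1.01  0.5 ]
shift mm [-1.4  2.  -1.2] tilt [-0.97 -0.   -0.34] yaw ry -46.24
```

>>> carry_out(
  deltas=[-0.5,6,-0.2,0,-0.5,-0.5,0,-0.3,5,-0.1,0,-0.5,-0.3,0],
)

```text
time: 7.45
tcp_pos: [0.5043, -0.4112, 0.1055]
ee_rot: [-0.7, 0.091, -0.09, 0.702]
force: [4.2, -3.7, -14.9]
finger_gap: 0.125
```

```bash
python3 - <<'E'
from bench import ctrl
from h import *
go(ctrl,[.5022,-.412,.1035],42.9)
E
```

```text
t 7.45 tcp [ 504.3 -411.2  105.5] xdir -14.65 down [-0.0011  0.0027 -1.    ] F [  4.18  -3.66 -14.88] M [-0.781 -0.993  0.042] gap 10.7 q [ 0.74  0.49 -0.15  1.67  0.08  0.99  0.31]
shift mm [-1.8  2.  -1.3] tilt [-0.13  0.   -0.1 ] yaw ry -57.55
```

>>> carry_out(
  deltas=[0,4,0,0,-0.5,0,0,0,3,0,0,-0.5,0,0],
)

```text
time: 7.7
tcp_pos: [0.5047, -0.4113, 0.1055]
ee_rot: [-0.694, 0.134, -0.134, 0.695]
force: [4.9, -3.7, -15.4]
finger_gap: 0.122
```

```bash
python3 - <<'E'
from bench import ctrl
from h import *
go(ctrl,[.5022,-.412,.1035],42.9)
E
```

```text
t 7.7 tcp [ 504.7 -411.3  105.5] xdir -21.83 down [-6.0e-04  1.8e-03 -1.0e+00] F [  4.87  -3.7  -15.37] M [-0.768 -0.938  0.057] gap 10.4 q [ 0.72  0.49 -0.12  1.67  0.07  0.99  0.19]
shift mm [-2.   2.  -1.5] tilt [-0.09  0.   -0.07] yaw ry -64.73
```

>>> carry_out(
  deltas=[0,2.5,0,0,-0.5,0,0,0,2.5,0,0,-0.5,0,0],
)

```text
time: 7.95
tcp_pos: [0.5049, -0.4115, 0.1055]
ee_rot: [-0.687, 0.165, -0.165, 0.688]
force: [3.4, -2.9, -15.3]
finger_gap: 0.125
```

```bash
python3 - <<'E'
from bench import ctrl
from h import *
go(ctrl,[.5022,-.412,.1035],42.9)
E
```

```text
t 7.95 tcp [ 504.9 -411.5  105.5] xdir -26.95 down [-3.0e-04  1.3e-03 -1.0e+00] F [  3.39  -2.94 -15.32] M [-0.769 -0.858  0.005] gap 10.6 q [ 0.7   0.49 -0.1   1.67  0.06  0.99  0.11]
shift mm [-2.2  2.  -1.7] tilt [-0.06 -0.   -0.05] yaw ry -69.85
```

>>> carry_out(
  deltas=[0,2,0,0,-0.5,0,0,0,2,0,0,-0.5,0,0],
)

```text
time: 8.2
tcp_pos: [0.5051, -0.4116, 0.1055]
ee_rot: [-0.681, 0.189, -0.189, 0.682]
force: [3.8, -3.3, -14.4]
finger_gap: 0.127
```

```bash
python3 - <<'E'
from bench import ctrl
from h import *
go(ctrl,[.5022,-.412,.1035],42.9)
E
```

```text
t 8.2 tcp [ 505.1 -411.6  105.5] xdir -31.03 down [-2.e-04  1.e-03 -1.e+00] F [  3.79  -3.32 -14.38] M [-0.814 -0.868  0.016] gap 10.9 q [ 0.69  0.49 -0.09  1.67  0.05  0.99  0.04]
shift mm [-2.3  2.  -1.9] tilt [-0.04  0.   -0.04] yaw ry -73.93
```

>>> carry_out(
  deltas=[0,2,0,0,-0.5,0,0,0,1.5,0,0,-0.5,0,0],
)

```text
time: 8.45
tcp_pos: [0.5052, -0.4117, 0.1055]
ee_rot: [-0.675, 0.21, -0.21, 0.675]
force: [3.6, -3.1, -14.5]
finger_gap: 0.131
```

```bash
python3 - <<'E'
from bench import ctrl
from h import *
go(ctrl,[.5022,-.412,.1035],42.9)
E
```

```text
t 8.45 tcp [ 505.2 -411.7  105.5] xdir -34.59 down [-2.e-04  6.e-04 -1.e+00] F [  3.56  -3.06 -14.48] M [-0.771 -0.868 -0.003] gap 11.2 q [ 0.68  0.49 -0.08  1.67  0.04  0.99 -0.02]
shift mm [-2.3  2.  -2. ] tilt [-0.02  0.   -0.03] yaw ry -77.49
```

>>> carry_out(
  deltas=[0,1.5,0,0,-0.5,0,0,0,1,0,0,-0.5,0,0],
)

```text
time: 8.7
tcp_pos: [0.5054, -0.4118, 0.1055]
ee_rot: [0.67, -0.225, 0.225, -0.67]
force: [3.3, -3.3, -14.7]
finger_gap: 0.125
```

```bash
python3 - <<'E'
from bench import ctrl
import cv2
from h import *
go(ctrl,[.5022,-.412,.1035],42.9)
cv2.imwrite("pics/w6.png",ctrl.grab_frame('wrist')[:,:,::-1])
E
```

```text
t 8.7 tcp [ 505.4 -411.8  105.5] xdir -37.09 down [-1.e-04  0.e+00 -1.e+00] F [  3.26  -3.34 -14.68] M [-0.809 -0.838  0.117] gap 10.7 q [ 0.67  0.49 -0.07  1.67  0.04  0.99 -0.06]
shift mm [-2.5  2.  -2.1] tilt [ 0.   -0.   -0.01] yaw ry -79.99
```

View pics/w6.png

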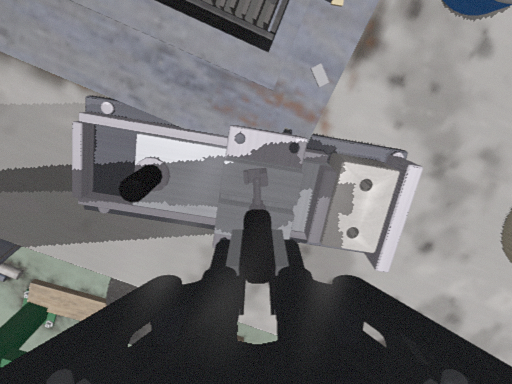

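>>> carry_out(
  deltas=[0,1,0,0,-0.5,0,0],
)

```text
time: 8.88
tcp_pos: [0.5055, -0.4119, 0.1055]
ee_rot: [0.669, -0.231, 0.231, -0.668]
force: [4.6, -3.2, -14.8]
finger_gap: 0.123
```

```bash
python3 - <<'E'
from bench import ctrl
from h import *
for _ in range(1): go(ctrl,[.5022,-.412,.1035],42.9)
E
```

```text
t 8.88 tcp [ 505.5 -411.9  105.5] xdir -38.06 down [-3.e-04 -4.e-04 -1.e+00] F [  4.59  -3.22 -14.76] M [-0.828 -0.854  0.191] gap 10.5 q [ 0.67  0.49 -0.07  1.67  0.04  0.99 -0.07]
shift mm [-2.5  2.  -2.1] tilt [ 0.03  0.   -0.  ] yaw ry -80.96
```

>>> carry_out(
  deltas=[0,0.4,0,0,-0.5,0,0,0,0,0,0,-0.5,0,0],
)

```text
time: 9.12
tcp_pos: [0.5055, -0.4119, 0.1055]
ee_rot: [0.668, -0.232, 0.232, -0.668]
force: [3.5, -3.1, -15.5]
finger_gap: 0.128
```

```bash
python3 - <<'E'
from bench import ctrl
from h import *
for _ in range(1): go(ctrl,[.5022,-.412,.1035],42.9)
E
```

```text
t 9.12 tcp [ 505.5 -411.9  105.5] xdir -38.32 down [-8.e-04 -9.e-04 -1.e+00] F [  3.51  -3.06 -15.49] M [-0.776 -0.853  0.138] gap 11.0 q [ 0.67  0.49 -0.06  1.67  0.04  0.99 -0.08]
shift mm [-2.5  2.  -2.1] tilt [ 0.07 -0.   -0.  ] yaw ry -81.22
```

>>> carry_out(
  deltas=[0,-3,0,0,-0.5,0,0,0,-2.2,0,0,-0.5,0,0,0,0,0,0,-0.5,0,0],
)

```text
time: 9.5
tcp_pos: [0.5051, -0.4116, 0.1055]
ee_rot: [0.679, -0.201, 0.2, -0.678]
force: [4.2, -4.2, -15.9]
finger_gap: 0.127
```

```bash
python3 - <<'E'
from bench import ctrl
from h import *
for _ in range(1): go(ctrl,[.5022,-.412,.1035],42.9)
E
```

```text
t 9.5 tcp [ 505.1 -411.6  105.5] xdir -32.89 down [-1.9e-03 -4.0e-04 -1.0e+00] F [  4.21  -4.21 -15.86] M [-0.845 -0.976  0.033] gap 10.8 q [ 0.68  0.49 -0.08  1.67  0.05  0.99  0.01]
shift mm [-2.3  2.  -1.9] tilt [ 0.08 -0.   -0.08] yaw ry -75.79
```

>>> carry_out(
  deltas=[0,0,0,0,1.5,0,0,0,0,0,0,1.5,0,0],
)

```text
time: 9.75
tcp_pos: [0.5052, -0.4117, 0.1029]
ee_rot: [0.678, -0.201, 0.2, -0.678]
force: [2.4, -2.5, -12.6]
finger_gap: 0.125
```

```bash
python3 - <<'E'
from bench import ctrl
from h import *
for _ in range(1): go(ctrl,[.5022,-.412,.1035],42.9)
E
```

```text
t 9.75 tcp [ 505.2 -411.7  102.9] xdir -32.91 down [-1.7e-03 -5.0e-04 -1.0e+00] F [  2.41  -2.55 -12.64] M [-0.592 -0.647 -0.   ] gap 10.7 q [ 0.68  0.49 -0.08  1.67  0.05  0.98  0.01]
shift mm [-2.4 -0.6 -1.9] tilt [ 0.08 -0.   -0.07] yaw ry -75.81
```

>>> carry_out(
  deltas=[0,0,0,0,1.5,0,0,0,0,0,0,1.5,0,0],
)

```text
time: 10.0
tcp_pos: [0.5053, -0.4117, 0.1004]
ee_rot: [0.678, -0.201, 0.2, -0.678]
force: [1.4, -2.5, -12.3]
finger_gap: 0.13
```

```bash
python3 - <<'E'
from bench import ctrl
from h import *
for _ in range(1): go(ctrl,[.5022,-.412,.1035],42.9)
E
```

```text
t 10.0 tcp [ 505.3 -411.7  100.4] xdir -32.92 down [-1.7e-03 -5.0e-04 -1.0e+00] F [  1.44  -2.46 -12.28] M [-0.603 -0.608 -0.024] gap 11.1 q [ 0.68  0.49 -0.08  1.67  0.05  0.98  0.01]
shift mm [-2.5 -3.1 -1.9] tilt [ 0.08 -0.   -0.06] yaw ry -75.82
```

>>> carry_out(
  deltas=[0,0,0,0,1.2,0,0,0,0,0,0,1.2,0,0],
)

```text
time: 10.25
tcp_pos: [0.5053, -0.4118, 0.0983]
ee_rot: [0.679, -0.201, 0.2, -0.678]
force: [2.9, -1.8, -11.3]
finger_gap: 0.127
```

```bash
python3 - <<'E'
from bench import ctrl
from h import *
for _ in range(1): go(ctrl,[.5022,-.412,.1035],42.9)
E
```

```text
t 10.25 tcp [ 505.3 -411.8   98.3] xdir -32.92 down [-1.7e-03 -6.0e-04 -1.0e+00] F [  2.94  -1.76 -11.29] M [-0.558 -0.525 -0.017] gap 10.8 q [ 0.68  0.49 -0.08  1.67  0.05  0.98  0.01]
shift mm [-2.5 -5.2 -1.9] tilt [ 0.08  0.   -0.06] yaw ry -75.82
```

Still carrying the spring load at about 15 mm lift, so the pin is entering the notch.

>>> carry_out(
  deltas=[0,0,0,0,0.8,0,0,0,0,0,0,0.8,0,0],
)

```text
time: 10.5
tcp_pos: [0.5054, -0.4118, 0.0969]
ee_rot: [0.679, -0.201, 0.2, -0.678]
force: [1.5, -1.7, -10.0]
finger_gap: 0.122
```

```bash
python3 - <<'E'
from bench import ctrl
from h import *
for _ in range(1): go(ctrl,[.5022,-.412,.1035],42.9)
E
```

```text
t 10.5 tcp [ 505.4 -411.8   96.9] xdir -32.92 down [-1.6e-03 -7.0e-04 -1.0e+00] F [  1.47  -1.7  -10.02] M [-0.518 -0.503  0.025] gap 10.4 q [ 0.68  0.5  -0.08  1.67  0.05  0.97  0.01]
shift mm [-2.5 -6.6 -1.9] tilt [ 0.08 -0.   -0.06] yaw ry -75.82
```

>>> carry_out(
  deltas=[0,0,0,0,0.8,0,0,0,0,0,0,0.8,0,0],
)

```text
time: 10.75
tcp_pos: [0.5054, -0.4119, 0.096]
ee_rot: [0.679, -0.201, 0.2, -0.678]
force: [1.1, -1.1, -5.8]
finger_gap: 0.127
```

```bash
python3 - <<'E'
from bench import ctrl
from h import *
for _ in range(1): go(ctrl,[.5022,-.412,.1035],42.9)
E
```

```text
t 10.75 tcp [ 505.4 -411.9   96. ] xdir -32.93 down [-1.6e-03 -7.0e-04 -1.0e+00] F [ 1.11 -1.06 -5.78] M [-0.273 -0.187 -0.006] gap 10.9 q [ 0.68  0.5  -0.08  1.67  0.05  0.97  0.01]
shift mm [-2.7 -7.4 -1.9] tilt [ 0.08  0.   -0.05] yaw ry -75.83
```

Force is falling at the expected seat height (lift ≈ 13 mm), so it has seated. I'll ease off the rest and then open the fingers.

>>> carry_out(
  deltas=[0,0,0,0,0.8,0,0,0,0,0,0,0.5,0,0],
)

```text
time: 11.0
tcp_pos: [0.5055, -0.4119, 0.096]
ee_rot: [0.679, -0.201, 0.2, -0.678]
force: [1.6, -1.1, -6.3]
finger_gap: 0.124
```

```bash
python3 - <<'E'
from bench import ctrl
from h import *
for _ in range(1): go(ctrl,[.5022,-.412,.1035],42.9)
E
```

```text
t 11.0 tcp [ 505.5 -411.9   96. ] xdir -32.93 down [-1.6e-03 -7.0e-04 -1.0e+00] F [ 1.64 -1.09 -6.28] M [-0.249 -0.126  0.018] gap 10.6 q [ 0.68  0.5  -0.08  1.67  0.05  0.97  0.01]
shift mm [-2.7 -7.5 -1.9] tilt [ 0.09  0.   -0.06] yaw ry -75.83
```

>>> carry_out(
  deltas=[0,0,0,0,1.5,0,0,0,0,0,0,1.5,0,0],
)

```text
time: 11.25
tcp_pos: [0.5057, -0.412, 0.0957]
ee_rot: [0.679, -0.201, 0.2, -0.678]
force: [-3.3, 1.2, 1.6]
finger_gap: 0.125
```

```bash
python3 - <<'E'
from bench import ctrl
from h import *
for _ in range(1): go(ctrl,[.5022,-.412,.1035],42.9)
E
```

```text
t 11.25 tcp [ 505.7 -412.    95.7] xdir -32.94 down [-1.5e-03 -9.0e-04 -1.0e+00] F [-3.26  1.16  1.65] M [ 0.24   0.569 -0.   ] gap 10.7 q [ 0.68  0.5  -0.08  1.67  0.05  0.97  0.01]
shift mm [-2.9 -7.8 -1.9] tilt [ 0.09 -0.   -0.05] yaw ry -75.84
```

>>> carry_out(
  deltas=[0,0,0,0,0,0,16,0,0,0,0,0,0,20,0,0,0,0,0,0,26,0,0,0,0,0,0,34,0,0,0,0,0,0,40,0,0,0,0,0,0,40,0,0,0,0,0,0,40],
)

```text
time: 12.12
tcp_pos: [0.5094, -0.4132, 0.0991]
ee_rot: [0.679, -0.198, 0.203, -0.677]
force: [0.2, -0.3, -0.5]
finger_gap: 0.468
```

```bash
python3 - <<'E'
from bench import ctrl
import cv2
from h import *
go(ctrl,[.5022,-.412,.18],42.9)
cv2.imwrite("pics/w7.png",ctrl.grab_frame('wrist')[:,:,::-1])
E
```

```text
t 12.12 tcp [ 509.4 -413.2   99.1] xdir -32.9 down [ 0.0058 -0.0046 -1.    ] F [ 0.21 -0.31 -0.52] M [0.004 0.006 0.018] gap 40.0 q [ 0.68  0.5  -0.08  1.67  0.05  0.97  0.01]
shift mm [ -6.1 -81.   -2.9] tilt [0.04 0.   0.42] yaw ry -75.8
```

View pics/w7.png

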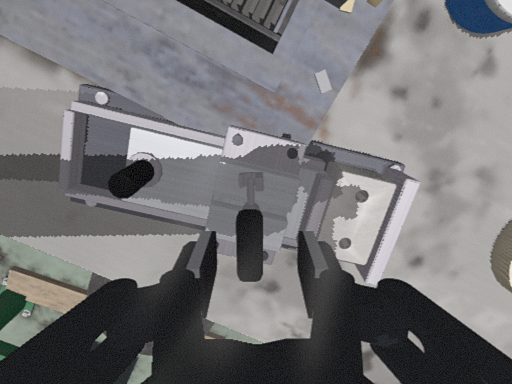

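>>> carry_out(
  deltas=[0,0,0.4,-3,-20,0,40,0,0,0,0,-35,0,40,0,0,0,0,-35,0,45,0,0,0,0,0,0,45],
)

```text
time: 12.68
tcp_pos: [0.506, -0.411, 0.1902]
ee_rot: [-0.678, 0.201, -0.199, 0.678]
force: [0.5, -0.3, 0.4]
finger_gap: 0.526
```

```bash
python3 - <<'E'
from bench import ctrl
import cv2
from h import *
s,M=st(ctrl)
ci=ctrl.camera_info('wrist')
a=ctrl.grab_frame('wrist')[:,:,::-1]
b=ctrl.grab_frame('scene')[:,:,::-1]
cv2.imwrite("pics/w8.png",a);cv2.imwrite("pics/s8.png",cv2.resize(b[90:220,260:400],None,fx=4,fy=4,interpolation=cv2.INTER_CUBIC));cv2.imwrite('pics/s8f.png',b)
E
```

```text
t 12.68 tcp [ 506.  -411.   190.2] xdir -32.91 down [-2.5e-03  9.0e-04 -1.0e+00] F [ 0.53 -0.34  0.4 ] M [-0.011 -0.032 -0.032] gap 44.9 q [ 0.68  0.4  -0.08  1.6   0.04  1.14  0.02]
```

View pics/w8.png

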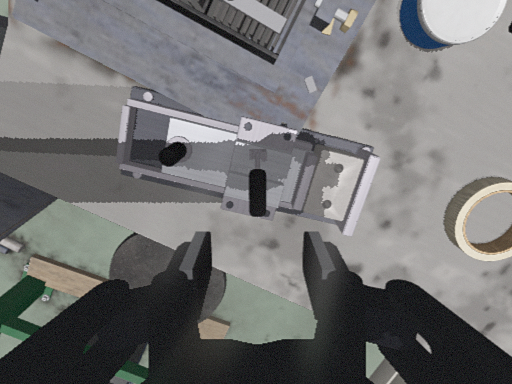

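View pics/s8.png

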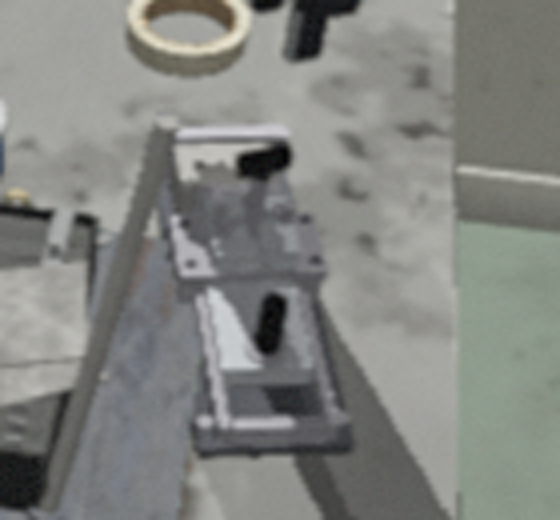

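```bash
python3 - <<'E'
from bench import ctrl
import cv2
from h import *
S=ctrl.camera_info('scene');W=ctrl.camera_info('wrist')
b=cv2.imread('pics/s8f.png').max(2);m=np.zeros_like(b);m[115:145,310:345]=b[115:145,310:345]<60
ys,xs=np.nonzero(m);print('handle scene',xs.mean(),ys.mean(),len(xs), 'start was 324.6,134.4')
for z in (.104,.114,.117,.121): print(z,np.round(proj(S,[.503,-.412,z]),1), (np.array(proj(S,[.503,-.412,z]))-proj(S,[.503,-.412,.104])).round(1))
b=cv2.imread('pics/s8f.png').max(2);m=np.zeros_like(b);m[155:185,315:345]=b[155:185,315:345]<60
ys,xs=np.nonzero(m);print('post scene',xs.mean(),ys.mean(),onz(S,xs.mean(),ys.mean(),.056))
s,M=st(ctrl)
print(M.T@(np.array([.4465,-.350,.19])-s['tcp_pos'])*1000)
E
```

```text
handle scene 325.64473684210526 130.17105263157896 76 start was 324.6,134.4
0.104 [324.6 133.9] [0. 0.]
0.114 [325.2 130.9] [ 0.5 -2.9]
0.117 [325.3 130. ] [ 0.7 -3.8]
0.121 [325.6 128.8] [ 0.9 -5. ]
post scene 327.2409638554217 170.97590361445782 [ 0.44398975 -0.34890568  0.056     ]
t 12.78 tcp [ 503.6 -409.2  186.1] xdir -32.9 down [-0.0085  0.0053 -0.9999] F [ 0.01  0.33 -0.05] M [-0.021  0.007  0.001] gap 44.9 q [ 0.68  0.41 -0.08  1.6   0.04  1.14  0.02]
[-80.16504719  -3.06770668  18.70620354]
```

>>> carry_out(
  deltas=[0,0,-0.5,-27,0,6,45,0,0,0,-27,0,6,45,0,0,0,-26,0,6,45,0,9.5,0,0,0,0,45,0,9.5,0,0,0,0,45,0,9.5,0,0,0,0,45,0,9.5,0,0,0,0,45,0,9.5,0,0,0,0,45,0,9.5,0,0,0,0,45,0,0,0,0,0,0,45],
)

```text
time: 14.02
tcp_pos: [0.4313, -0.3398, 0.1657]
ee_rot: [-0.495, 0.521, -0.494, 0.49]
force: [-0.5, -0.3, -0.2]
finger_gap: 0.525
```

```bash
python3 - <<'E'
from bench import ctrl
from h import *
go(ctrl,[.4457,-.3495,.12],-90)
E
```

```text
t 14.03 tcp [ 431.3 -339.8  165.7] xdir -91.69 down [-0.0321  0.022  -0.9992] F [-0.5  -0.33 -0.23] M [-0.009  0.008 -0.011] gap 44.8 q [ 0.57  0.26  0.03  1.85 -0.01  1.07 -1.  ]
shift mm [10.2 45.  16.2] tilt [ 1.88  0.   -1.21] yaw ry -1.69
```

>>> carry_out(
  deltas=[1.9,-1.7,-1.2,10,20,15,45,0,0,0,0,20,0,45,0,0,0,0,0,0,45],
)

```text
time: 14.4
tcp_pos: [0.4438, -0.3487, 0.1212]
ee_rot: [-0.502, 0.499, -0.496, 0.503]
force: [0.0, -0.1, -1.0]
finger_gap: 0.53
```

```bash
python3 - <<'E'
from bench import ctrl
import cv2
from h import *
go(ctrl,[.4457,-.3495,.054],-90)
ci=ctrl.camera_info('wrist')
cv2.imwrite("pics/w9.png",ctrl.grab_frame('wrist')[:,:,::-1])
print(proj(ci,[.4457,-.3495,.076]))
E
```

```text
t 14.4 tcp [ 443.8 -348.7  121.2] xdir -89.41 down [-0.0025  0.0028 -1.    ] F [ 0.05 -0.13 -1.03] M [ 0.094 -0.016  0.04 ] gap 45.2 q [ 0.58  0.32  0.02  1.88 -0.01  0.95 -0.96]
shift mm [ 1.  67.2  2. ] tilt [ 0.14  0.   -0.16] yaw ry 0.59
(np.float64(259.26759688551857), np.float64(195.94813412742585))
```

View pics/w9.png

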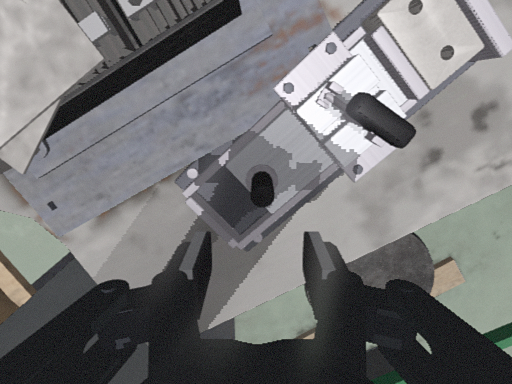

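>>> carry_out(
  deltas=[0.1,0,-0.1,1.5,15,2,45,0,0,0,0,14,0,45,0,0,0,0,0,0,45,0,0,0,0,0,0,45],
)

```text
time: 14.95
tcp_pos: [0.4477, -0.3515, 0.0926]
ee_rot: [-0.503, 0.496, -0.498, 0.503]
force: [-0.4, 0.4, 0.8]
finger_gap: 0.526
```

```bash
python3 - <<'E'
from bench import ctrl
import cv2
from h import *
go(ctrl,[.4457,-.3495,.054],-90)
ci=ctrl.camera_info('wrist')
cv2.imwrite("pics/w10.png",ctrl.grab_frame('wrist')[:,:,::-1])
print(proj(ci,[.4457,-.3495,.076]))
E
```

```text
t 14.95 tcp [ 447.7 -351.5   92.6] xdir -89.34 down [ 0.0031 -0.0016 -1.    ] F [-0.45  0.44  0.85] M [ 0.014  0.001 -0.008] gap 44.9 q [ 0.58  0.36  0.02  1.89 -0.01  0.89 -0.96]
shift mm [-2.1 38.6 -2.1] tilt [-0.18 -0.    0.09] yaw ry 0.66
(np.float64(254.78592908390976), np.float64(216.2219820627674))
```

View pics/w10.png

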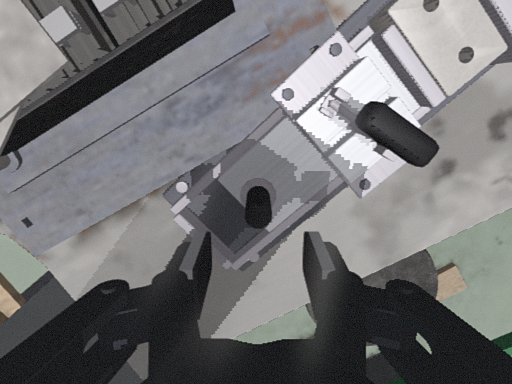

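>>> carry_out(
  deltas=[0,0,0,-1.5,13,-2,45,0,0,0,0,12,0,45,0,0,0,0,11,0,45,0,0,0,0,0,0,45,0,0,0,0,0,0,45],
)

```text
time: 15.62
tcp_pos: [0.4456, -0.3499, 0.0541]
ee_rot: [-0.503, 0.496, -0.498, 0.503]
force: [0.6, 0.6, -0.1]
finger_gap: 0.528
```

```bash
python3 - <<'E'
from bench import ctrl
import cv2
from h import *
go(ctrl,[.4457,-.3495,.054],-90)
cv2.imwrite("pics/w11.png",ctrl.grab_frame('wrist')[:,:,::-1])
E
```

```text
t 15.62 tcp [ 445.6 -349.9   54.1] xdir -89.33 down [ 0.003  -0.0015 -1.    ] F [ 0.58  0.63 -0.14] M [0.009 0.04  0.028] gap 45.1 q [ 0.58  0.41  0.02  1.92 -0.01  0.81 -0.96]
shift mm [-0.4  0.1  0.1] tilt [-0.17 -0.    0.09] yaw ry 0.67
```

View pics/w11.png

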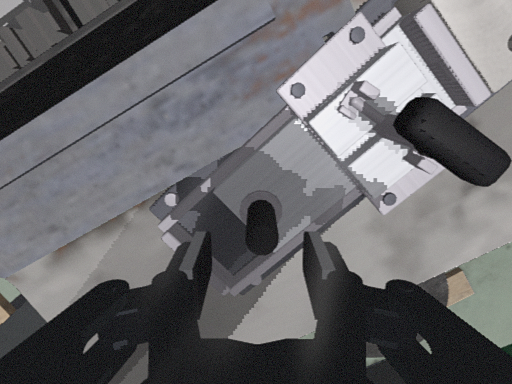

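The post's top (262,240) lies between the pads, at columns 210 and 310. Close on it next.

>>> carry_out(
  deltas=[0,0,0,0,0,0,30,0,0,0,0,0,0,20,0,0,0,0,0,0,12,0,0,0,0,0,0,10,0,0,0,0,0,0,8],
)

```text
time: 16.3
tcp_pos: [0.4464, -0.3505, 0.0554]
ee_rot: [-0.502, 0.495, -0.499, 0.503]
force: [-0.4, 1.1, -0.9]
finger_gap: 0.089
```

```bash
python3 - <<'E'
from bench import ctrl
from h import *
s,M=st(ctrl)
d=np.array([-.6807,.7325,0])
go(ctrl,s['tcp_pos']+.04*d,-90)
E
```

```text
t 16.3 tcp [ 446.4 -350.5   55.4] xdir -89.33 down [ 0.0051 -0.0029 -1.    ] F [-0.39  1.13 -0.93] M [-0.045  0.005 -0.069] gap 7.6 q [ 0.58  0.41  0.02  1.92 -0.01  0.81 -0.96]
t 16.3 tcp [ 446.4 -350.5   55.4] xdir -89.33 down [ 0.0051 -0.0029 -1.    ] F [-0.39  1.13 -0.93] M [-0.045  0.005 -0.069] gap 7.6 q [ 0.58  0.41  0.02  1.92 -0.01  0.81 -0.96]
shift mm [-29.6  -0.2 -26.9] tilt [-0.29  0.    0.17] yaw ry 0.67
```

```bash
python3 - <<'E'
from bench import ctrl
import cv2
cv2.imwrite("pics/w12.png",ctrl.grab_frame('wrist')[:,:,::-1])
b=ctrl.grab_frame('scene')[:,:,::-1]
cv2.imwrite("pics/s12.png",cv2.resize(b[60:220,240:440],None,fx=4,fy=3.75,interpolation=cv2.INTER_CUBIC))
E
```

```text
(no output)
```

View pics/w12.png

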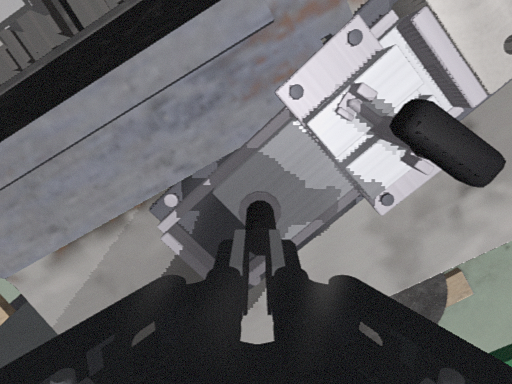

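View pics/s12.png

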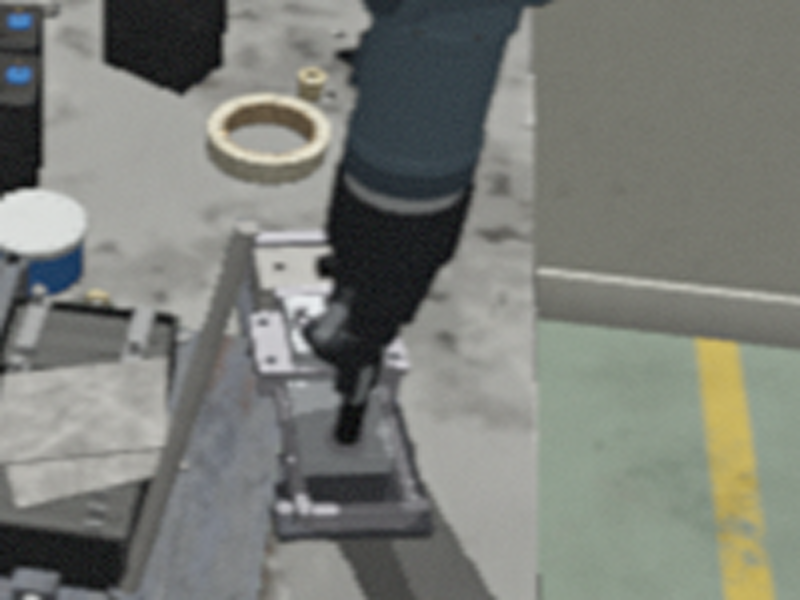

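```bash
python3 - <<'E'
import cv2,numpy as np
a=cv2.imread('pics/w12.png')[180:350,190:330]
a=np.clip(a.astype(float)*2,0,255).astype(np.uint8)
cv2.imwrite('pics/w12c.png',cv2.resize(a,None,fx=3.5,fy=3.5,interpolation=cv2.INTER_CUBIC))
E
```

```text
(no output)
```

View pics/w12c.png

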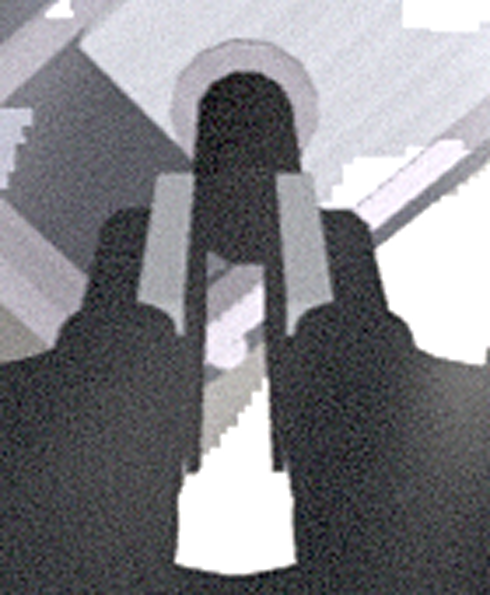

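```bash
python3 - <<'E'
from bench import ctrl
from h import *
ci=ctrl.camera_info('wrist');s,M=st(ctrl)
f=lambda p:[round((p[0]-190)*3.5),round((p[1]-180)*3.5)]
for n,p in [('tip -x +z',[-5,0,11]),('tip +x+z',[5,0,11]),('tip -x -z',[-5,0,-11]),('gp -x+z',[-5,-19,11]),('gp+x+z',[5,-19,11]),('gp-x-z',[-5,-19,-11]),('back-x -z',[-5,-38,-11])]:
    print(n,f(proj(ci,s['tcp_pos']+M@np.array(p)/1000)))
for z in (.033,.076):
  for dx,dy in [(0,.009),(0,-.009),(.009,0),(-.009,0)]:
    print('post',z,dx,dy,f(proj(ci,[.4457+dx,-.3495+dy,z])))
E
```

```text
t 16.4 tcp [ 446.4 -350.5   55.4] xdir -89.33 down [ 0.0049 -0.0028 -1.    ] F [0.23 0.66 0.43] M [ 0.018  0.047 -0.02 ] gap 7.3 q [ 0.58  0.41  0.02  1.92 -0.01  0.81 -0.96]
tip -x +z [208, 91]
tip +x+z [269, 91]
tip -x -z [209, 214]
gp -x+z [205, 136]
gp+x+z [273, 136]
gp-x-z [206, 270]
back-x -z [203, 340]
post 0.033 0 0.009 [184, 108]
post 0.033 0 -0.009 [281, 109]
post 0.033 0.009 0 [233, 63]
post 0.033 -0.009 0 [232, 154]
post 0.076 0 0.009 [172, 212]
post 0.076 0 -0.009 [294, 213]
post 0.076 0.009 0 [234, 156]
post 0.076 -0.009 0 [232, 267]
```

```bash
python3 - <<'E'
from bench import ctrl
import cv2
from h import *
S=ctrl.camera_info('scene');s,M=st(ctrl)
g=lambda p:[round((p[0]-240)*4),round((p[1]-60)*3.75)]
for n,p in [('tcp',[0,0,0]),('gp',[0,-19,0]),('38',[0,-38,0]),('54+19',[0,-73,0])]:
    print(n,g(proj(S,s['tcp_pos']+M@np.array(p)/1000)))
for z in (.033,.076): print('post',z,g(proj(S,[.4457,-.3495,z])))
a=cv2.imread('pics/s12.png')[300:500,250:470];a=np.clip(a.astype(float)*2.2,0,255).astype(np.uint8)
cv2.imwrite('pics/s12c.png',cv2.resize(a,None,fx=3,fy=3))
E
```

```text
t 16.4 tcp [ 446.4 -350.5   55.4] xdir -89.33 down [ 0.0049 -0.0028 -1.    ] F [0.23 0.66 0.43] M [ 0.018  0.047 -0.02 ] gap 7.3 q [ 0.58  0.41  0.02  1.92 -0.01  0.81 -0.96]
tcp [347, 414]
gp [352, 395]
38 [356, 375]
54+19 [365, 336]
post 0.033 [342, 437]
post 0.076 [352, 394]
```

View pics/s12c.png

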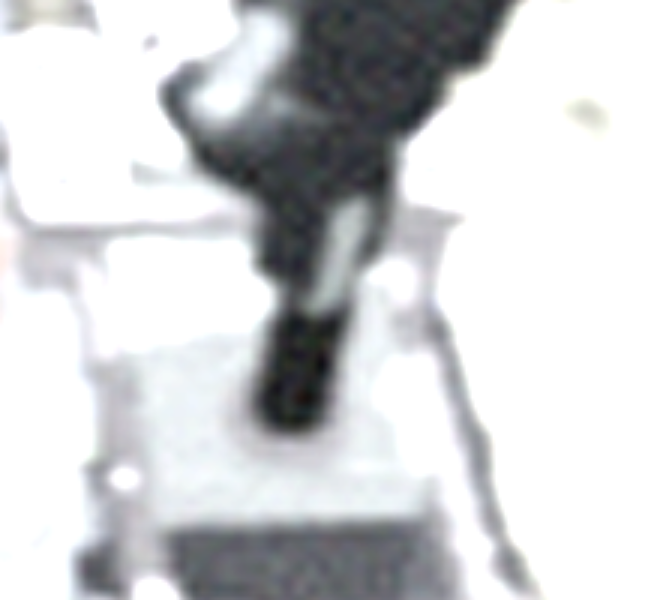

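>>> carry_out(
  deltas=[0,0,0,0,0,0,0,0,0,0,0,0,0,0,0,0,0,0,0,0,0],
)

```text
time: 16.77
tcp_pos: [0.4463, -0.3504, 0.0553]
ee_rot: [-0.502, 0.495, -0.499, 0.503]
force: [0.2, 0.2, 0.4]
finger_gap: -0.002
```

```bash
python3 - <<'E'
from bench import ctrl
import cv2
from h import *
go(ctrl,[.4457,-.3495,.042],-90)
cv2.imwrite("pics/w13.png",ctrl.grab_frame('wrist')[180:350,190:330,::-1].repeat(3,0).repeat(3,1))
E
```

```text
t 16.77 tcp [ 446.3 -350.4   55.3] xdir -89.33 down [ 0.0048 -0.0027 -1.    ] F [0.24 0.19 0.4 ] M [ 0.05  -0.02   0.038] gap -0.1 q [ 0.58  0.41  0.02  1.92 -0.01  0.81 -0.96]
shift mm [-1.  13.3 -0.7] tilt [-0.27  0.    0.16] yaw ry 0.67
```

View pics/w13.png

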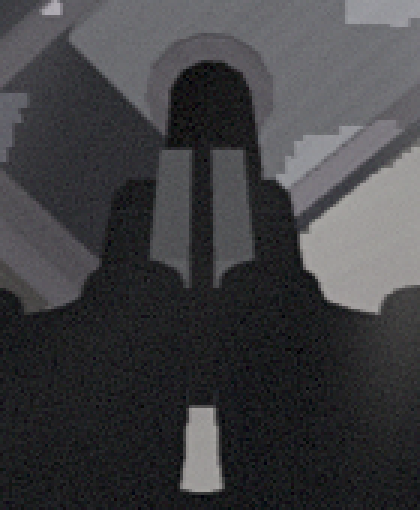

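>>> carry_out(
  deltas=[0,0,0,0,-1,0,25,0,0,0,0,0,0,40,0,0,0,0,0,0,45,0,0,0,0,6,0,45,0,0,0,0,6,0,45,0,0,0,0,0,0,45],
)

```text
time: 17.58
tcp_pos: [0.4461, -0.3503, 0.0433]
ee_rot: [-0.502, 0.495, -0.499, 0.503]
force: [-0.1, 0.3, -0.3]
finger_gap: 0.53
```

```bash
python3 - <<'E'
from bench import ctrl
import cv2
from h import *
go(ctrl,[.4457,-.3495,.042],-90)
cv2.imwrite("pics/w14.png",ctrl.grab_frame('wrist')[:,:,::-1])
E
```

```text
t 17.57 tcp [ 446.1 -350.3   43.3] xdir -89.33 down [ 0.0043 -0.0024 -1.    ] F [-0.08  0.34 -0.31] M [0.019 0.005 0.017] gap 45.2 q [ 0.58  0.43  0.02  1.92 -0.01  0.79 -0.96]
shift mm [-0.8  1.3 -0.4] tilt [-0.25 -0.    0.14] yaw ry 0.67
```

View pics/w14.png

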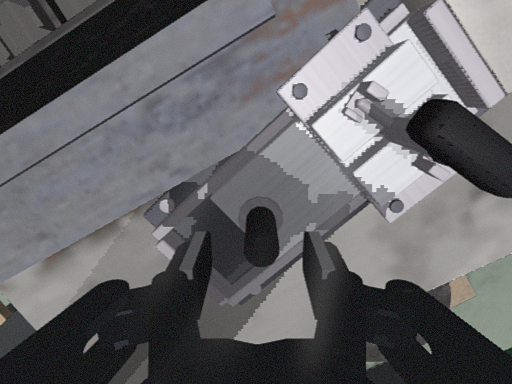

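>>> carry_out(
  deltas=[0,0,0,-1,5,0,45,0,0,0,0,4,0,45,0,0,0,0,0,0,30,0,0,0,0,0,0,20,0,0,0,0,0,0,14,0,0,0,0,0,0,10,0,0,0,0,0,0,8,0,0,0,0,0,0,8],
)

```text
time: 18.62
tcp_pos: [0.4459, -0.3513, 0.0344]
ee_rot: [-0.503, 0.495, -0.5, 0.503]
force: [-1.0, -1.6, 0.1]
finger_gap: 0.179
```

```bash
python3 - <<'E'
from bench import ctrl
import cv2
from h import *
go(ctrl,[.4457,-.3495,.042],-90)
a=ctrl.grab_frame('wrist')[180:350,190:330,::-1]
a=np.clip(a.astype(float)*2,0,255).astype(np.uint8)
cv2.imwrite("pics/w15.png",a.repeat(3,0).repeat(3,1))
b=ctrl.grab_frame('scene')[140:195,300:360,::-1]
b=np.clip(b.astype(float)*1.8,0,255).astype(np.uint8)
cv2.imwrite("pics/s15.png",cv2.resize(b,None,fx=10,fy=10,interpolation=cv2.INTER_CUBIC))
E
```

```text
t 18.62 tcp [ 445.9 -351.3   34.4] xdir -89.4 down [ 0.0051 -0.0048 -1.    ] F [-1.   -1.56  0.14] M [-0.155  0.129  0.019] gap 15.3 q [ 0.58  0.44  0.02  1.93 -0.01  0.77 -0.96]
shift mm [-1.7 -7.6 -0.2] tilt [-0.29 -0.    0.28] yaw ry 0.6
```

View pics/w15.png

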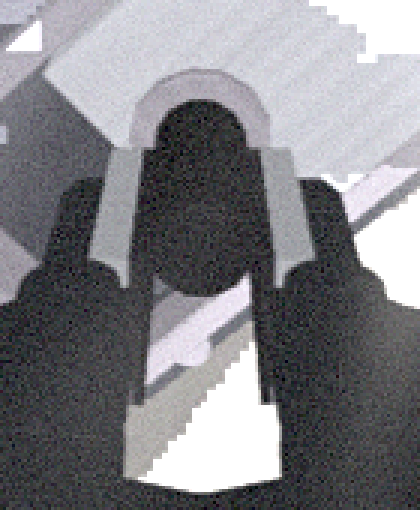

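View pics/s15.png

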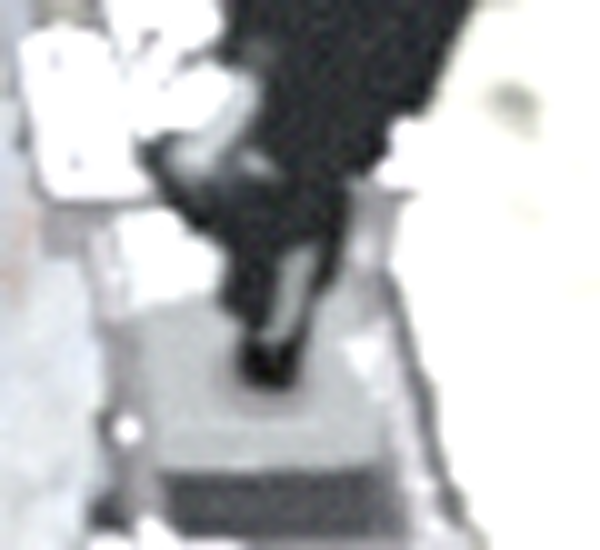

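>>> carry_out(
  deltas=[0,0,0,-7.4,0,-6.7,8,0,0,0,-7.4,0,-6.7,8,0,0,0,-7.4,0,-6.7,8],
)

```text
time: 19.1
tcp_pos: [0.4258, -0.3298, 0.0344]
ee_rot: [-0.502, 0.494, -0.501, 0.503]
force: [0.8, -2.1, -0.7]
finger_gap: 0.176
```

```bash
python3 - <<'E'
from bench import ctrl
from h import *
go(ctrl,np.array([.4459,-.3513,.0344])+.04*np.array([-.6807,.7325,0]),-90)
E
```

```text
t 19.1 tcp [ 425.8 -329.8   34.4] xdir -89.44 down [ 0.0081 -0.0077 -0.9999] F [ 0.81 -2.11 -0.74] M [-0.458 -0.14   0.03 ] gap 15.0 q [ 0.57  0.39  0.01  2.   -0.01  0.74 -0.97]
shift mm [-7.9 -0.1 -7.1] tilt [-0.46 -0.    0.45] yaw ry 0.56
```

>>> carry_out(
  deltas=[-0.4,0,0.4,-4.4,0,-4,8,0,0,0,-3.5,0,-3.1,8,0,0,0,-1.5,0,-1.4,8],
)

```text
time: 19.48
tcp_pos: [0.4199, -0.3234, 0.0345]
ee_rot: [-0.502, 0.493, -0.502, 0.503]
force: [4.8, -6.4, -7.8]
finger_gap: 0.18
```

```bash
python3 - <<'E'
from bench import ctrl
from h import *
go(ctrl,np.array([.4459,-.3513,.0344])+.04*np.array([-.6807,.7325,0]),-90)
E
```

```text
t 19.48 tcp [ 419.9 -323.4   34.5] xdir -89.42 down [ 0.0102 -0.0089 -0.9999] F [ 4.83 -6.45 -7.78] M [-1.081 -0.815  0.007] gap 15.3 q [ 0.57  0.38  0.01  2.02 -0.    0.73 -0.98]
shift mm [-1.4  0.  -1.2] tilt [-0.58 -0.    0.52] yaw ry 0.58
```

>>> carry_out(
  deltas=[0,0,0,-3,0,-2.7,8,0,0,0,-3,0,-2.7,8],
)

```text
time: 19.73
tcp_pos: [0.4203, -0.3237, 0.0345]
ee_rot: [0.501, -0.486, 0.509, -0.503]
force: [6.6, -9.2, -12.9]
finger_gap: 0.176
```

```bash
python3 - <<'E'
from bench import ctrl
import cv2
from h import *
go(ctrl,np.array([.4459,-.3513,.0344])+.04*np.array([-.6807,.7325,0]),-90)
cv2.imwrite("pics/w16.png",ctrl.grab_frame('wrist')[:,:,::-1])
E
```

```text
t 19.73 tcp [ 420.3 -323.7   34.5] xdir -89.49 down [ 0.0247 -0.0211 -0.9995] F [  6.64  -9.2  -12.89] M [-1.578 -1.289  0.019] gap 15.0 q [ 0.56  0.37  0.01  2.04 -0.    0.71 -0.98]
shift mm [-1.8  0.  -1.6] tilt [-1.4  -0.    1.22] yaw ry 0.51
```

View pics/w16.png

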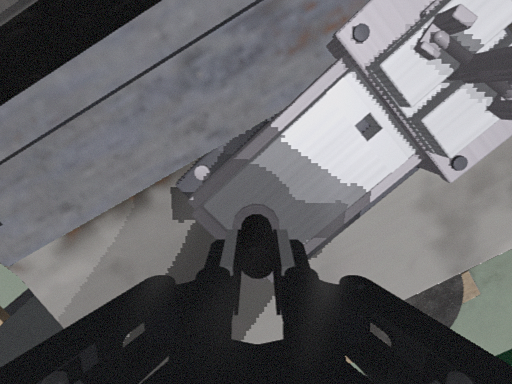

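>>> carry_out(
  deltas=[0,0,0,0,0,0,8,0,0,0,0,0,0,20,0,0,0,0,0,0,35,0,0,0,0,0,0,45,0,0,0,0,0,0,45],
)

```text
time: 20.4
tcp_pos: [0.4195, -0.3202, 0.0341]
ee_rot: [0.501, -0.488, 0.507, -0.504]
force: [-0.9, 0.0, 0.9]
finger_gap: 0.527
```

```bash
python3 - <<'E'
from bench import ctrl
from h import *
go(ctrl,[.4185,-.322,.2],-90)
E
```

```text
t 20.4 tcp [ 419.5 -320.2   34.1] xdir -89.41 down [ 0.022  -0.0164 -0.9996] F [-0.95  0.    0.86] M [0.    0.056 0.014] gap 45.0 q [ 0.56  0.37  0.01  2.04 -0.    0.71 -0.98]
shift mm [   4.5 -165.8    2.6] tilt [-1.25 -0.    0.95] yaw ry 0.59
```

>>> carry_out(
  deltas=[0,0,0,0,-15,0,45,0,0,0,0,-25,0,45,0,0,0,0,-40,0,45,0,0,0,0,-40,0,45,0,0,0,0,-30,0,45,0,0,0,0,0,0,45],
)

```text
time: 21.15
tcp_pos: [0.4166, -0.3175, 0.1939]
ee_rot: [0.501, -0.487, 0.508, -0.504]
force: [-0.1, -1.3, 0.3]
finger_gap: 0.528
```

```bash
python3 - <<'E'
from bench import ctrl
import cv2
from h import *
s,M=st(ctrl)
S=ctrl.camera_info('scene')
cv2.imwrite("pics/w17.png",ctrl.grab_frame('wrist')[:,:,::-1])
b=ctrl.grab_frame('scene')[:,:,::-1]
cv2.imwrite("pics/s17f.png",b)
cv2.imwrite("pics/s17.png",cv2.resize(b[90:220,260:400],None,fx=4,fy=4,interpolation=cv2.INTER_CUBIC))
cv2.imwrite("pics/t17.png",ctrl.grab_frame('top')[:,:,::-1])
P0=np.array([.4457,-.3495]);d=np.array([-.6807,.7325])
for t in (0,.03,.037,.04): print(t,np.round(proj(S,[*(P0+t*d),.056]),1))
m=np.zeros(b.shape[:2],np.uint8);m[160:215,305:350]=b.max(2)[160:215,305:350]<55
n,l,q,c=cv2.connectedComponentsWithStats(m)
for i in range(1,n):
  if q[i,4]>15: print(q[i],c[i],onz(S,*c[i],.056))
E
```

```text
t 21.15 tcp [ 416.6 -317.5  193.9] xdir -89.4 down [ 0.0252 -0.0177 -0.9995] F [-0.06 -1.31  0.32] M [ 0.013  0.043 -0.042] gap 45.1 q [ 0.56  0.14  0.02  1.94 -0.    1.04 -0.99]
0 [326.8 170.5]
0.03 [328.7 179.4]
0.037 [329.1 181.5]
0.04 [329.3 182.4]
[326 176   8  15  83] [329.84337349 183.06024096] [ 0.41626924 -0.31917925  0.056     ]
[311 202  17   2  25] [318.88 202.48] [ 0.40182033 -0.25125754  0.056     ]
[329 202  18   2  21] [336.57142857 202.14285714] [ 0.37079324 -0.27947901  0.056     ]
```

View pics/w17.png

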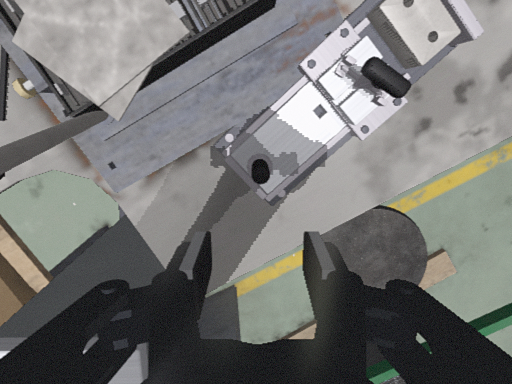

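View pics/s17.png

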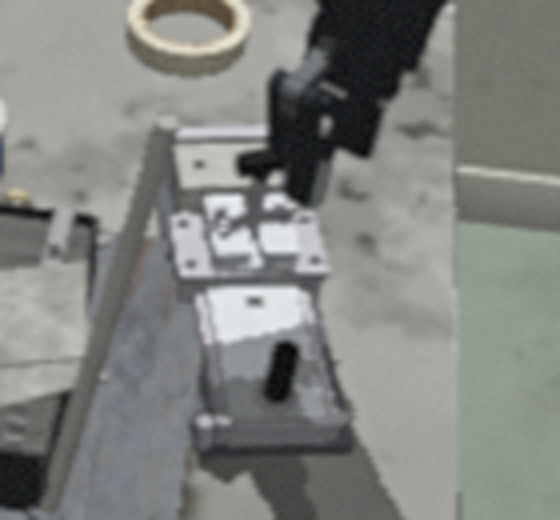

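View pics/t17.png

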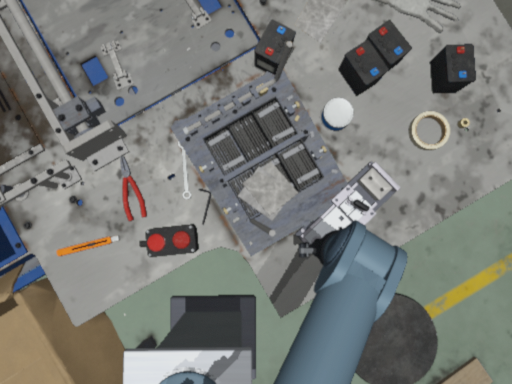

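```bash
python3 - <<'E'
from bench import ctrl
print(ctrl.sign_off())
E
```

```text
the job is handed in; nothing more can be done
None
```

The job is done and handed in at about 21 s: the plunger is parked in its rest notch and the carriage stands at the end stop. `sign_off` gave no verdict.

**Plunger:** I lifted it by the T-handle to about 22 mm and turned it clockwise until the pin met the stop. Contact came at about 80° (1.4 rad), with about 0.15–0.19 Nm on the wrist, which I take as roughly 6–8 N at the pin. I then backed off to the notch middle, about 76°, and eased it down. The spring load came off at about 13 mm lift, and I let go.

**Carriage:** I gripped the black post and slid it to the end stop, where it bore with about 11 N sideways.

**Last checks:**
- **Notch:** after release the scene camera put the handle 4.2 pixels higher than at the start, which matches 13 mm of lift. It was still turned in the final pictures.
- **Travel:** the post moved about 41 mm in the scene camera and 38 mm by the tool position. In the pictures the carriage touches the end wall.
- **Block and loose items:** by eye they were unmoved in the final pictures; I did not measure them. The gripper was clear of everything.

**What disagreed:**
- **Fingertips:** they sat roughly 20 mm higher than the TCP reading suggested. My first closing on the post missed above it, so I went about 20 mm lower and closed again.
- **Finger opening:** it read about 3 mm small on both grips.

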